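# Load the bobbin spindle under its pinch-release keeper

## Task

Pinch the two red buttons of the keeper cap together, lift it off the winder's spindle and stand it on the cork coaster; then slide every sound orange bobbin onto the spindle and put the keeper back on top so that it latches with both buttons sprung out. Any bobbin with broken flanges goes into the grey reject bin instead, at whatever moment suits. Leave the other things on the worktop where they are.

Things in the scene. Friction and masses are not known exactly. Their poses are not given: they have to be found in the camera images.
- stand: Winder stand, fixed: aluminium base plate 110 x 110 x 12 mm with an 18 mm steel spindle upright at its centre. Origin: centre of its underside, on the worktop, on the spindle axis; z up. Three bobbins stacked on the plate reach 90 mm above the worktop.
- spindle_top (a point): Centre of the spindle's top end, 134 mm above the worktop. The top 14 mm is a head 18 mm thick (its upper 8 mm tapers to 8 mm), over a neck 10 mm thick and 12 mm high into which the keeper's hooks catch. A bobbin let go with its bore over the spindle slides freely down it.
- keeper_mid (a point): Keeper: white cap, 34 mm (x) by 40 mm (y), 40 mm tall, about 90 g, with a red button on each y side, hollow below for the spindle's head. Point: its centre, level with the buttons' middles, 31 mm above its underside; z up, y from button to button. Starts latched on the spindle with this point 9 mm above spindle_top; fits at any angle. Stands steadily on its flat underside.
- button_a (a joint): Release button on the keeper's +y side, 18 mm wide, 16 mm high: 0 = out, 0.006 m = fully in; spring 3 N rising to 6.6 N. Over both buttons the keeper measures 62 mm, 50 mm with both pressed. With both fully in, its hooks spread clear of the spindle's head and it lifts off or goes on; let go, the buttons spring out and the hooks close.
- button_b (a joint): Release button on the keeper's -y side, like button_a: 0 = out, 0.006 m = fully in. Unless both are pressed the keeper cannot be pulled off the spindle.
- coaster_top (a point): Centre of the top of a round cork coaster, fixed, 100 mm across and 6 mm thick.
- bin_in (a point): Grey open reject bin, fixed: 160 x 160 mm outside, 50 mm tall, walls and floor 4 mm. The point is the centre of its inner floor; x and y run along its sides.
- good1_mid (a point): Sound bobbin (may be absent). Orange, standing on its end: flanges 52 mm across, 4 mm thick, on a 34 mm barrel, 26 mm tall, 26 mm through bore, about 45 g. The point is the centre, half-way up; z is the bore axis, up at the start.
- good2_mid (a point): Sound bobbin (may be absent). Orange, standing on its end: flanges 52 mm across, 4 mm thick, on a 34 mm barrel, 26 mm tall, 26 mm through bore, about 45 g. The point is the centre, half-way up; z is the bore axis, up at the start.
- good3_mid (a point): Sound bobbin (may be absent). Orange, standing on its end: flanges 52 mm across, 4 mm thick, on a 34 mm barrel, 26 mm tall, 26 mm through bore, about 45 g. The point is the centre, half-way up; z is the bore axis, up at the start.
- chipped1_mid (a point): Chipped bobbin (may be absent): as a sound one, but both flanges are broken off straight on one side (its +x side), so that it looks D-shaped from above; the flat lies 17.5 mm from the axis instead of 26. Orange, standing on its end: flanges 52 mm across, 4 mm thick, on a 34 mm barrel, 26 mm tall, 26 mm through bore, about 45 g. The point is the centre, half-way up; z is the bore axis, up at the start.
- chipped2_mid (a point): Chipped bobbin (may be absent): as a sound one, but both flanges are broken off straight on one side (its +x side), so that it looks D-shaped from above; the flat lies 17.5 mm from the axis instead of 26. Orange, standing on its end: flanges 52 mm across, 4 mm thick, on a 34 mm barrel, 26 mm tall, 26 mm through bore, about 45 g. The point is the centre, half-way up; z is the bore axis, up at the start.
- tin: Bystander: small tin, 48 mm across, 40 mm tall, standing among the bobbins. Origin: centre of its underside. Leave alone.
- mug: Bystander: blue mug, 80 mm across, 90 mm tall. Origin: centre of its underside. Leave alone.
- screwdriver: Bystander: red-handled screwdriver, 200 mm, lying along its x. Origin: centre of its underside. Leave alone.
- wrench: Bystander: steel wrench, 180 mm, lying along its x. Origin: centre of its underside. Leave alone.
- mill: Bystander: wooden pepper mill, 54 mm across, 130 mm tall. Origin: centre of its underside. Leave alone.
- jar: Bystander: jar with a steel lid, 68 mm across, 90 mm tall. Origin: centre of its underside. Leave alone.
- egg_bowl: Bystander: white bowl, 110 mm across, 45 mm tall. Origin: centre of its underside. Leave alone.
Mind the look-alikes: they are no part of the job. What is shaped like the stand but purple is not meant. What is shaped like the part that bears good1_mid but turquoise is not meant.

How it is judged:
On the way, in this order (a step that is already met when the one before it is completed fails the run):
1. the keeper has been unlatched and stands upright on the cork coaster, let go (horizontal distance between keeper_mid and coaster_top below 0.045 m and z of keeper_mid in the frame of coaster_top between 0.024 and 0.036 m and angle between keeper_mid's own z axis and vertical below 0.15 rad and contact force between the fingers and keeper below 0.1 N and linear speed of keeper below 0.03 m/s), for 0.3 s.
2. every sound bobbin present lies flat on the spindle, with the keeper off it (horizontal distance between each of good1_mid, good2_mid, good3_mid and spindle_top below 0.008 m and z of each of good1_mid, good2_mid, good3_mid in the frame of spindle_top below -0.045 m and angle between each of good1_mid, good2_mid, good3_mid's own z axis and vertical below 0.12 rad and linear speed of each of good1, good2, good3 below 0.03 m/s and horizontal distance between keeper_mid and spindle_top above 0.03 m), for 0.3 s.
3. the keeper is back on the spindle, latched, with both buttons out, and let go (horizontal distance between keeper_mid and spindle_top below 0.005 m and z of keeper_mid in the frame of spindle_top between 0.004 and 0.013 m and angle between keeper_mid's own z axis and vertical below 0.15 rad and value of joint each of button_a, button_b below 0.002 m and contact force between the fingers and keeper below 0.1 N), for 0.3 s.
At the end, for the whole second after the job is handed in: The keeper is latched on the spindle's head (within 5 mm of the axis, upright, at its seated height within about 5 mm, both buttons less than 2 mm in); every sound bobbin present lies flat on the spindle below it; every chipped bobbin present lies inside the reject bin; all at rest and let go (all of step 3 and horizontal distance between each of good1_mid, good2_mid, good3_mid and spindle_top below 0.008 m and z of each of good1_mid, good2_mid, good3_mid in the frame of spindle_top below -0.045 m and angle between each of good1_mid, good2_mid, good3_mid's own z axis and vertical below 0.12 rad and linear speed of each of good1, good2, good3, chipped1, chipped2 below 0.03 m/s and x of chipped1_mid in the frame of bin_in between -0.076 and 0.076 m and y of chipped1_mid in the frame of bin_in between -0.076 and 0.076 m and z of each of chipped1_mid, chipped2_mid in the frame of bin_in below 0.05 m and x of chipped2_mid in the frame of bin_in between -0.076 and 0.076 m and y of chipped2_mid in the frame of bin_in between -0.076 and 0.076 m); the robot touches nothing.
It fails at once if a bystander is pushed more than 5 cm from its place or knocked over (distance of any of tin, mug, screwdriver, wrench, mill, jar, egg_bowl from where it was at the start of the episode above 0.05 m or angle between any of tin, mug, mill, jar, egg_bowl's own z axis and vertical above 0.6 rad).
Of good1, good2, good3 only 2 to 3 are there at a start; the rules pass over those that are not, and their reading is None.
Of chipped1, chipped2 only 1 to 2 are there at a start; the rules pass over those that are not, and their reading is None.
At some moment in a run one of good1, good2, good3, chipped1, chipped2 may be knocked a few centimetres aside while the robot is not near it.
Once in a run the grip may slacken for a moment while it holds something.
It also fails if it takes over 210 s, if anything falls off the work surface, if the arm or the gripper's body presses on something with over 40 N, if the wrist force passes 120 N, or if a joint passes its speed limit or range.

## Robot

A 6-joint arm with a two-finger parallel gripper is mounted at the origin on the work surface. World frame = base frame: x ahead of the robot, y to its left, z up, the work surface at z = 0. Lengths are in m, angles in rad, forces in N, time in s.
With the tool pointing down it reaches from about 0.35 to 0.775 m from the base axis. Payload 7.3 kg.
Tool frame: the origin (TCP) lies midway between the tips of the shut fingers; the grasp point (between the pads) lies 19 mm behind it (robot.grip_depth is the z of the grasp point in the tool frame, in m); z points along the fingers, y is the line along which they close (so a half turn about z gives the same grasp; the last joint's range is limited). The gripper opens to 92 mm and grips with 3 to 60 N. Pads are 19 mm wide; open, the fingers measure 130 mm over their backs; the gripper's body (75 mm by 190 mm) begins 47 mm behind the grasp point.
Start: joints at [1.202, 0.342, 1.524, -0, 1.275, -0.146], TCP at [0.116, 0.512, 0.227] pointing down, gripper open.
Joint ranges: [-2.53, 2.53], [-0.77, 2.02], [0.04, 2.7], [-1, 4.14], [0.28, 2.66], [-3.11, 3.11]. Speed limits (rad/s): [2.57, 2.57, 3.14, 3.14, 3.14, 3.14].

## Interface

Orientations are given as [roll, pitch, yaw] about the fixed x, y, z axes, in that order (R = Rz(yaw) Ry(pitch) Rx(roll)).
In Python, from cell import robot, viewer gives the robot as it stands.
- The arm moves only by the tool step_arm, never from a script. Its argument "increments" is a list of rows, each an object with "delta_pos": the shift along the tool's x, y, z in cm, a list of three; "dr": the turn, a rotation vector about the tool's x, y, z in degrees, a list of three; "fingers": the closure, from -1 (fully open) to 1 (shut), so that 0 is half open. In form: [{"delta_pos": [tx, ty, tz], "dr": [wx, wy, wz], "fingers": fingers}, ...]. A call has exactly 5 rows; each row is the pose to reach, as a shift and turn from the pose commanded when the call began, along the tool's axes at that moment; what a row does not reach only later rows make up. A row lasts 1/8 s, in which the tool goes at most 62.5 mm and 10.7 degrees, less where a joint would pass 70% of its speed; a pose out of reach is approached as far as the arm can. A call with a gripper value outside its range is refused whole. The fingers move at their own pace and stop on an object; "newtons" is the grip in N (left out, the last holds). Time passes only in rows, so rows that repeat a pose let the fingers close, or fill a call up. It gives the time, the measured TCP pose, the force, the opening and the grip force at its end, in the units of the state.
- robot.observe(): the state, without advancing time (a new reading comes with each control period).
- viewer.read_camera(name): name is "side" or "top"; returns the picture (384x512x3 uint8, red, green, blue); there is no depth.
- viewer.camera_params(name): a dict with "K" (3x3 intrinsics, pixels), "k1" (the pictures are not rectified: a ray, as slopes to the right and down, at radius r is drawn at 1 + k1 r^2 times it, then the intrinsics apply), "T" (4x4, takes a point from camera to world coordinates). Camera axes: x right, y down, z forward; pixel columns grow to the right and rows downward; lengths in m; the calibration is good to about 2 mm. A picture is of the moment at which its call begins. camera_params takes no time and is no camera call.
- robot.hand_in(): hands the job in; it is judged then, once.
The state is a dict: "time": time; "qpos": joint angles; "qvel": joint speeds; "joint_efforts": joint torques, N m; "tool_pos": TCP position; "tool_rot": TCP orientation; "contact_force": force on the tool from outside, world axes, zero at the start; "torque": the same for the moment, N m; "opening": finger opening in m; "grip_force": force on a finger pad.
Only numpy, scipy, OpenCV 4.12 (cv2) and the standard library are available. Lean on these libraries where they do the work, as an engineer would, in place of code of your own. Each camera call takes 0.05 s, during which the arm holds its last target. There are 200 camera calls.

## Working session

There is one attempt and no reset: what is moved stays moved. The work goes in short steps, Python scripts to look and compute and a tool call to move; the robot and the scene stay as the last step left them, time stands still between calls to the robot, and variables do not carry over. Pictures are saved under pics/ and viewed, at most 14 in all, crops included, and the job is handed in when it is done.

Besides the shell and the picture viewer there is one more tool, called by a JSON object that holds its "api" and its "payload". step_arm: Moves the arm, as the interface text tells. Its arguments: {"type":"object","properties":{"increments":{"type":"array"},"newtons":{"type":"number"}},"required":["increments"]}

```bash
mkdir -p pics; ls
python3 - <<'E'
from cell import robot, viewer
import cv2
for n in("top","side"):
    im=viewer.read_camera(n); cv2.imwrite(f"pics/{n}0.png",im[:,:,::-1]); p=viewer.camera_params(n); print(n,p["K"],p["k1"],p["T"])
print(robot.observe(), robot.grip_depth)
E
```

```text
pics
top [[380.37243476   0.         254.41733728]
 [  0.         380.37243476 195.75964567]
 [  0.           0.           1.        ]] -0.1304619619816093 [[-0.09947345 -0.96842935  0.22858179  0.23281721]
 [-0.99503872  0.09641461 -0.02453909  0.01952525]
 [ 0.00172575 -0.22988872 -0.97321539  1.4755737 ]
 [ 0.          0.          0.          1.        ]]
side [[374.60646906   0.         257.33317658]
 [  0.         374.60646906 192.37073668]
 [  0.           0.           1.        ]] 0.036644867630584936 [[-0.91517607 -0.21093238  0.34345348  0.10593545]
 [-0.40278836  0.50957668 -0.76032437  0.93772021]
 [-0.01463885 -0.83416973 -0.55131349  0.79924047]
 [ 0.          0.          0.          1.        ]]
{'time': 0.1, 'qpos': array([ 1.20202099e+00,  3.42635773e-01,  1.52487985e+00, -1.44499452e-05,
        1.27538199e+00, -1.46005251e-01]), 'qvel': array([ 0.00016041, -0.00215297, -0.00196975, -0.00040379,  0.00157063,
       -0.00158497]), 'joint_efforts': array([ 2.76126826e-03, -4.32007313e+01, -2.44695872e+01,  7.19485036e-02,
        5.26927260e-02, -3.31880392e-05]), 'tool_pos': array([0.11585116, 0.51171057, 0.22613795]), 'tool_rot': array([-3.14029957e+00, -1.76183239e-04,  2.91882667e+00]), 'contact_force': array([-0.04970774, -0.72863266, -0.00243248]), 'torque': array([0.06180572, 0.060812  , 0.03390847]), 'grip_force': 0.0, 'opening': 0.09185898974464446} -0.0188
```

View pics/top0.png

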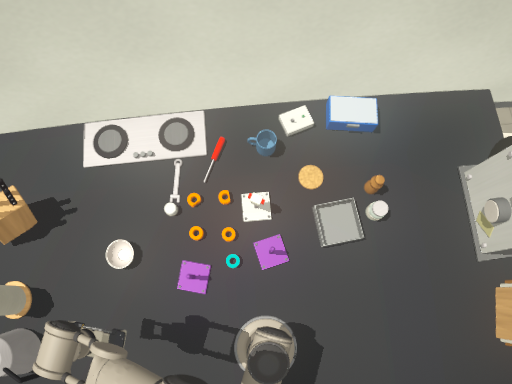

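View pics/side0.png

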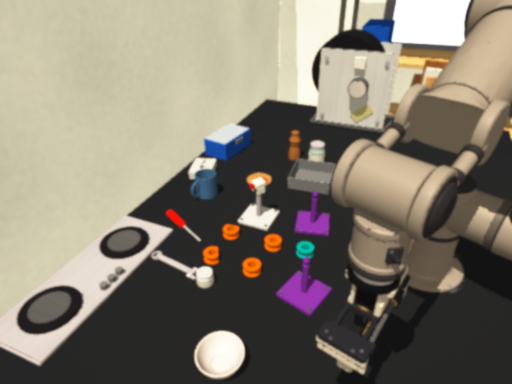

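The top view shows four orange bobbins, at about (194,200), (225,198), (196,233) and (229,234). The stand with the keeper is at (257,207), the coaster at (311,177), the bin at (339,222) and the tin at (171,210). The turquoise bobbin and the purple stands are decoys.

```bash
cat > h.py <<'E'
import numpy as np, cv2
from scipy.optimize import least_squares
from cell import robot, viewer
P={n:viewer.camera_params(n) for n in("top","side")}
def ray(n,uv):
    p=P[n];K=p["K"];d=np.array([(uv[0]-K[0,2])/K[0,0],(uv[1]-K[1,2])/K[1,1]]);s=d.copy()
    for _ in range(20): s=d/(1+p["k1"]*(s@s))
    T=p["T"];return T[:3,3],T[:3,:3]@np.array([s[0],s[1],1])
def plane(n,uv,z):
    o,d=ray(n,uv);return o+d*(z-o[2])/d[2]
def proj(n,X):
    p=P[n];T=p["T"];c=T[:3,:3].T@(np.asarray(X,float)-T[:3,3]);s=c[:2]/c[2];s=s*(1+p["k1"]*(s@s));return p["K"][[0,1],[0,1]]*s+p["K"][:2,2]
def tri(ut,us):
    (a,d),(b,e)=ray("top",ut),ray("side",us)
    t=np.linalg.lstsq(np.stack([d,-e],1),b-a,rcond=None)[0];p,q=a+t[0]*d,b+t[1]*e
    return (p+q)/2,np.linalg.norm(p-q)
def cap(tag):
    r={}
    for n in("top","side"):
        r[n]=viewer.read_camera(n);cv2.imwrite(f"pics/{n}{tag}.png",r[n][:,:,::-1])
    return r
RANGES=dict(orange=((6,200,150),(17,255,255)),red=((0,190,110),(5,255,255)),red2=((174,190,110),(180,255,255)),cyan=((80,150,100),(95,255,255)))
def blobs(im,c,amin=8):
    h=cv2.cvtColor(im,cv2.COLOR_RGB2HSV);m=cv2.inRange(h,*map(np.array,RANGES[c]))
    n,l,s,ce=cv2.connectedComponentsWithStats(m);return [(ce[i].round(2),int(s[i,4]),s[i,:4].tolist()) for i in range(1,n) if s[i,4]>=amin],m
def gray(im,box,thr=130):
    x,y,w,h=box;c=cv2.cvtColor(im[y:y+h,x:x+w],cv2.COLOR_RGB2HSV);return ((c[...,1]<60)&(c[...,2]>thr)).astype(np.uint8)
E
python3 - <<'E'
from h import *
I={n:cv2.imread(f"pics/{n}0.png")[:,:,::-1].copy() for n in P}
for n in P:
    for c in("orange","red","red2"):
        print(n,c,*blobs(I[n],c,4)[0],sep="\n ")
a=cv2.resize(I["top"][165:265,150:290],None,fx=5.6,fy=5.6,interpolation=cv2.INTER_CUBIC)
cv2.imwrite("pics/c1.png",a[:,:,::-1])
a=cv2.resize(I["side"][160:290,180:340],None,fx=4.6,fy=4.6,interpolation=cv2.INTER_CUBIC)
cv2.imwrite("pics/c2.png",a[:,:,::-1])
E
```

```text
top
 orange
 (array([192.2, 196.8]), 5, [191, 196, 4, 3])
 (array([196.5 , 202.42]), 12, [192, 198, 9, 9])
 (array([226.5, 202.5]), 6, [224, 201, 6, 3])
top
 red
 (array([217.49, 147.78]), 111, [212, 137, 12, 23])
 (array([249.29, 195.29]), 7, [248, 193, 3, 5])
 (array([262.14, 201.29]), 7, [261, 200, 3, 4])
top
 red2
side
 orange
 (array([230.05, 231.29]), 221, [222, 224, 18, 16])
 (array([272.29, 242.31]), 266, [264, 234, 18, 18])
 (array([210.76, 254.76]), 257, [203, 246, 16, 19])
 (array([251.22, 266.81]), 315, [242, 257, 20, 21])
side
 red
 (array([251.  , 185.63]), 19, [249, 184, 5, 5])
 (array([174.96, 217.76]), 185, [166, 209, 20, 20])
side
 red2
```

View pics/c1.png

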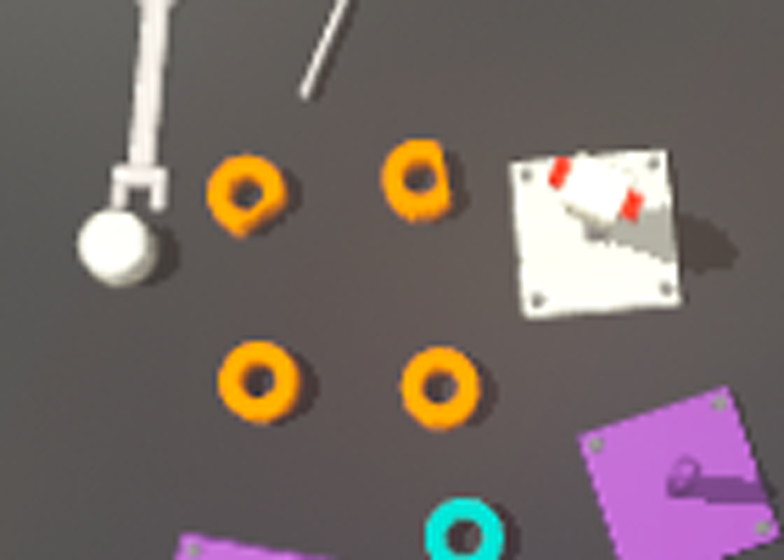

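View pics/c2.png

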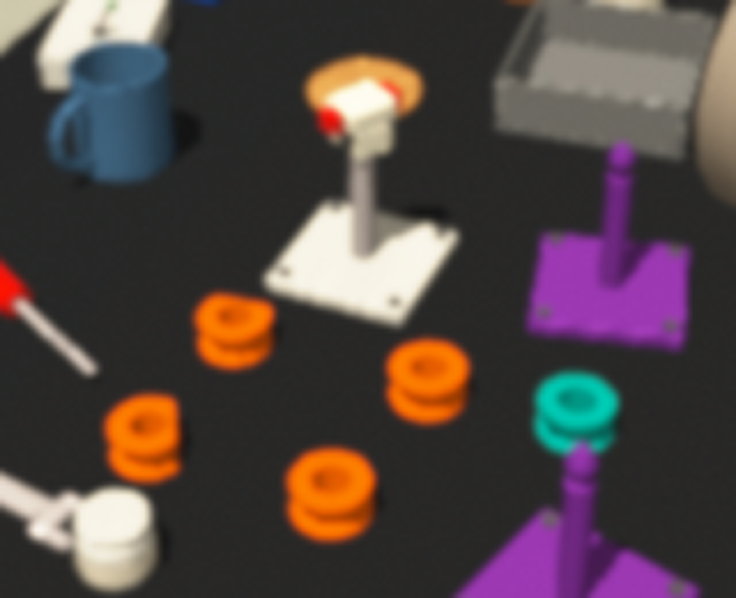

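Enlarged, the two upper bobbins, at about (194,199) and (225,197), are D-shaped and so chipped. The two lower ones, at (196,233) and (229,234), are sound. The keeper's red buttons are at (250,196) and (263,202) in the top view, and at (252,186) and (265,180) in the side view.

```bash
cat >> h.py <<'E'
RANGES["orange"]=((4,150,90),(27,255,255))
def bores(im,n):
    "bore centres and outer circle of every orange blob"
    m=blobs(im,"orange",1)[1];cs,hi=cv2.findContours(m,cv2.RETR_CCOMP,cv2.CHAIN_APPROX_NONE);out=[]
    h=cv2.cvtColor(im,cv2.COLOR_RGB2HSV)[...,2].astype(float)
    for c in cs:
        if not 60<cv2.contourArea(c)<500: continue
        (x,y),r=cv2.minEnclosingCircle(c);o=None
        for q,hh in zip(cs,hi[0]):
            if hh[3]>=0 and cv2.pointPolygonTest(c,tuple(map(float,q[0,0])),False)>=0: mo=cv2.moments(cv2.drawContours(np.zeros(m.shape,np.uint8),[q],-1,1,-1),True);o=np.array([mo["m10"],mo["m01"]])/mo["m00"]
        out.append((np.array([x,y]).round(2),round(r,2),None if o is None else o.round(2),cv2.contourArea(c)))
    return out
E
python3 - <<'E'
from h import *
I={n:cv2.imread(f"pics/{n}0.png")[:,:,::-1].copy() for n in P}
for n in P:
    for b in bores(I[n],n): print(n,b)
# bobbins by bore rims from enlarged crops
for k,t,s in [("C",(246,193),(151,425)),("D",(420,178),(235,317)),("A",(259,381),(331,481)),("B",(440,387),(427,372))]:
    t=np.array(t)/5.6-.4+(150,165);s=np.array(s)/4.6-.4+(180,160);X,e=tri(t,s);print(k,X.round(4),round(e,4),plane("top",t,.026).round(4),plane("side",s,.026).round(4))
# stand plate
m=np.zeros(I["top"].shape[:2],np.uint8);m[188:226,238:276]=gray(I["top"],(238,188,38,38));
c=max(cv2.findContours(m,0,2)[0],key=cv2.contourArea);r=cv2.minAreaRect(c);print("plate",r,plane("top",r[0],.012).round(4))
pts=cv2.boxPoints(r);W=[plane("top",p,.012) for p in pts];print([np.linalg.norm(W[i]-W[i-1]).round(4) for i in range(4)])
# screws
S=np.array([(526,175),(655,163),(667,289),(538,300)])/5.6-.4+(150,165)
w=np.array([plane("top",p,.012) for p in S]);print("screws",w.round(4),w.mean(0).round(4))
ss=np.array([(285,272),(338,208),(442,229),(394,301)])/4.6-.4+(180,160);w2=np.array([plane("side",p,.012) for p in ss]);print(w2.round(4),w2.mean(0))
# keeper
tb=np.array([(559,172),(631,205)])/5.6-.4+(150,165)
w=np.array([plane("top",p,.145) for p in tb]);print("btn",w.round(4),w.mean(0),np.degrees(np.arctan2(*(w[0]-w[1])[1::-1])),np.linalg.norm(w[0]-w[1]))
print("btn side0",tri(tb[0],np.array((331,119))/4.6-.4+(180,160)),plane("side",np.array((362,106))/4.6-.4+(180,160),.152))
# coaster
for n in P:
    h=cv2.cvtColor(I[n],cv2.COLOR_RGB2HSV);mm=((h[...,0]>8)&(h[...,0]<25)&(h[...,1]>90)&(h[...,2]>90)).astype(np.uint8)
    for q in cv2.findContours(mm,0,2)[0]:
        if cv2.contourArea(q)>150 and cv2.contourArea(q)<700: e=cv2.fitEllipse(q);print("coast",n,e,plane(n,e[0],.006).round(4))
E
```

```text
top (array([228., 234.]), 7.28, array([228.32, 233.85]), 145.5)
top (array([196.  , 232.72]), 7.36, array([196.11, 232.79]), 147.5)
top (array([193.33, 199.28]), 7.11, array([194. , 199.5]), 132.5)
top (array([224.5 , 196.86]), 7.3, array([224.73, 196.64]), 126.0)
top (array([376., 180.]), 7.28, array([379., 177.]), 80.5)
side (array([251.5, 267. ]), 11.1, None, 330.0)
side (array([211.3 , 254.71]), 10.41, None, 268.5)
side (array([272.5, 242.5]), 10.12, None, 279.0)
side (array([230.65, 231.05]), 9.76, None, 240.0)
side (array([258.58, 179.  ]), 12.58, None, 124.5)
side (array([293.5, 144.5]), 14.92, None, 252.5)
side (array([434.5,  64. ]), 11.88, None, 133.0)
C [0.583  0.2216 0.0252] 0.0019 [0.5837 0.2218 0.026 ] [0.5814 0.2223 0.026 ]
D [0.5827 0.0995 0.0247] 0.0 [0.5823 0.0994 0.026 ] [0.5818 0.1009 0.026 ]
A [0.4513 0.2218 0.0243] 0.0008 [0.4507 0.2215 0.026 ] [0.451  0.2234 0.026 ]
B [0.4355 0.0983 0.0215] 0.0007 [0.4346 0.0979 0.026 ] [0.434  0.1032 0.026 ]
plate ((255.51641845703125, 206.1803436279297), (28.6998291015625, 28.880901336669922), 84.80557250976562) [ 0.5343 -0.0
[... 1450 characters left out ...]
 0.2156 0.006 ]
coast side ((211.59445190429688, 254.81051635742188), (18.989795684814453, 19.32362937927246), 40.90528869628906) [0.5898 0.2159 0.006 ]
coast side ((272.3986511230469, 242.22889709472656), (18.33935546875, 18.599510192871094), 36.360477447509766) [0.4394 0.0896 0.006 ]
coast side ((230.3810577392578, 231.3795928955078), (16.919906616210938, 17.79896354675293), 91.27918243408203) [0.5882 0.0931 0.006 ]
coast side ((258.67388916015625, 179.0946502685547), (14.40643310546875, 23.47208595275879), 88.03047943115234) [ 0.6344 -0.2478  0.006 ]
coast side ((294.03887939453125, 145.03782653808594), (10.226646423339844, 36.953311920166016), 3.369428873062134) [ 0.6032 -0.5941  0.006 ]
```

```bash
cat >> h.py <<'E'
from scipy.spatial.transform import Rotation as Ro
def go(x,y,z,line):
    "increments to TCP x,y,z pointing down, closing line at angle `line` (deg, world, mod 180)"
    s=robot.observe();R=Ro.from_euler("xyz",s["tool_rot"]);cur=np.degrees(s["tool_rot"][2])
    q1=np.degrees(np.arctan2(y,x));c=[line+90+180*k for k in range(-3,3)]
    c=[a for a in c if abs(q1+90-a)<165];yaw=min(c,key=lambda a:abs(a-cur))
    G=Ro.from_euler("xyz",[180,0,yaw],degrees=True)
    print("t",round(s["time"],2),"pos",s["tool_pos"].round(4),"yaw",cur.round(1),"->",yaw,"dp",(R.inv().apply(np.array([x,y,z])-s["tool_pos"])*100).round(2),"dr",np.degrees((R.inv()*G).as_rotvec()).round(1),"open",round(s["opening"],4),"grip",round(s["grip_force"],1))
E
python3 - <<'E'
from h import *
go(.5355,-.0185,.22,59)
for c in [(313,207),(353,199),(364,241),(322,247)]: print(plane("top",c,.05).round(3))
for c in [(267,134)]: print(plane("top",c,.0).round(3))
E
```

```text
t 0.1 pos [0.1159 0.5117 0.2261] yaw 167.2 -> 149 dp [-52.64 -42.44   0.66] dr [-0.1  0.  18.2] open 0.0919 grip 0.0
[ 0.501 -0.236  0.05 ]
[ 0.517 -0.396  0.05 ]
[ 0.351 -0.413  0.05 ]
[ 0.346 -0.249  0.05 ]
[ 0.837 -0.096  0.   ]
```

{"api": "step_arm", "payload": {"increments": [{"delta_pos": [-52.6, -42.4, 0.6], "dr": [0, 0, 18.2], "fingers": -1}, {"delta_pos": [-52.6, -42.4, 0.6], "dr": [0, 0, 18.2], "fingers": -1}, {"delta_pos": [-52.6, -42.4, 0.6], "dr": [0, 0, 18.2], "fingers": -1}, {"delta_pos": [-52.6, -42.4, 0.6], "dr": [0, 0, 18.2], "fingers": -1}, {"delta_pos": [-52.6, -42.4, 0.6], "dr": [0, 0, 18.2], "fingers": -1}], "newtons": 25}}

```text
time: 0.72
tool_pos: [0.3107, 0.2653, 0.2239]
tool_rot: [3.141, 0.0, 2.602]
contact_force: [0.6, 0.6, 0.6]
opening: 0.0918
grip_force: 0.0
```

Run:
```python
from h import *
go(.5355,-.0185,.22,59)
```

```text
t 0.72 pos [0.3107 0.2653 0.2239] yaw 149.1 -> 149 dp [-33.87 -12.79   0.39] dr [0.  0.  0.1] open 0.0918 grip 0.0
```

{"api": "step_arm", "payload": {"increments": [{"delta_pos": [-33.9, -12.8, 0.4], "dr": [0, 0, 0], "fingers": -1}, {"delta_pos": [-33.9, -12.8, 0.4], "dr": [0, 0, 0], "fingers": -1}, {"delta_pos": [-33.9, -12.8, 0.4], "dr": [0, 0, 0], "fingers": -1}, {"delta_pos": [-33.9, -12.8, 0.4], "dr": [0, 0, 0], "fingers": -1}, {"delta_pos": [-33.9, -12.8, 0.4], "dr": [0, 0, 0], "fingers": -1}]}}

```text
time: 1.35
tool_pos: [0.5047, 0.0201, 0.2203]
tool_rot: [3.141, -0.0, 2.601]
contact_force: [0.9, 0.5, 0.4]
opening: 0.0919
grip_force: 0.0
```

{"api": "step_arm", "payload": {"increments": [{"delta_pos": [-5, -2, 0], "dr": [0, 0, 0], "fingers": -1}, {"delta_pos": [-5, -2, 0], "dr": [0, 0, 0], "fingers": -1}, {"delta_pos": [-5, -2, 0], "dr": [0, 0, 0], "fingers": -1}, {"delta_pos": [-5, -2, 0], "dr": [0, 0, 0], "fingers": -1}, {"delta_pos": [-5, -2, 0], "dr": [0, 0, 0], "fingers": -1}]}}

```text
time: 1.98
tool_pos: [0.536, -0.0199, 0.2208]
tool_rot: [3.141, 0.0, 2.603]
contact_force: [0.2, -0.0, 0.6]
opening: 0.0918
grip_force: 0.0
```

Run:
```python
from h import *
go(.5355,-.0185,.22,59)
I=cap("1")
a=cv2.resize(I["side"][130:250,200:360],None,fx=5,fy=5,interpolation=cv2.INTER_CUBIC)
cv2.imwrite("pics/c3.png",a[:,:,::-1])
```

```text
t 1.98 pos [ 0.536  -0.0199  0.2208] yaw 149.1 -> 149 dp [0.11 0.09 0.08] dr [0.  0.  0.1] open 0.0918 grip 0.0
```

View pics/c3.png

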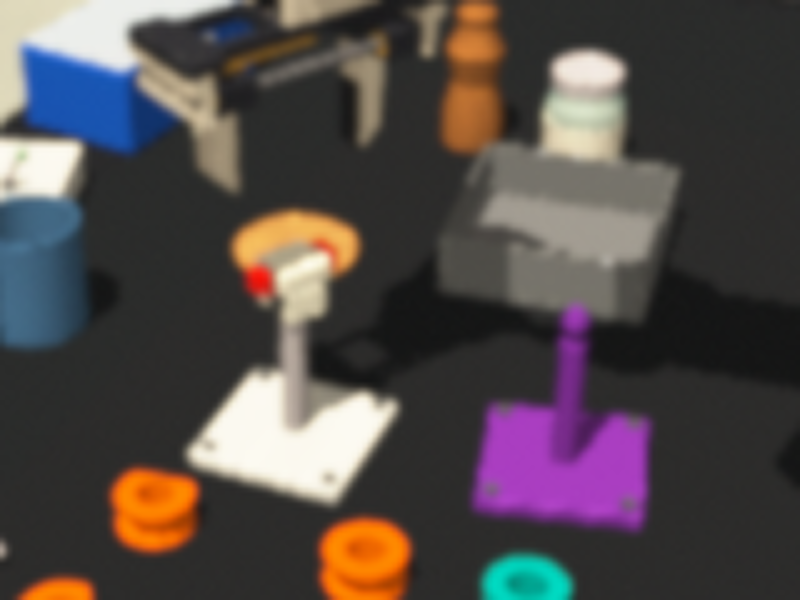

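The open fingers, with tips at about (217,188) and (365,145), straddle the line of the buttons at (258,281) and (325,250). I can go down.

{"api": "step_arm", "payload": {"increments": [{"delta_pos": [0.1, 0, 4], "dr": [0, 0, 0], "fingers": -1}, {"delta_pos": [0.1, 0, 7], "dr": [0, 0, 0], "fingers": -1}, {"delta_pos": [0.1, 0, 9.7], "dr": [0, 0, 0], "fingers": -1}, {"delta_pos": [0.1, 0, 9.7], "dr": [0, 0, 0], "fingers": -0.4}, {"delta_pos": [0.1, 0, 9.7], "dr": [0, 0, 0], "fingers": 0}]}}

```text
time: 2.7
tool_pos: [0.5362, -0.0203, 0.1246]
tool_rot: [3.141, 0.002, 2.601]
contact_force: [0.3, 0.6, 0.4]
opening: 0.0761
grip_force: 0.0
```

{"api": "step_arm", "payload": {"increments": [{"delta_pos": [0, 0, 0], "dr": [0, 0, 0], "fingers": 1}, {"delta_pos": [0, 0, 0], "dr": [0, 0, 0], "fingers": 1}, {"delta_pos": [0, 0, 0], "dr": [0, 0, 0], "fingers": 1}, {"delta_pos": [0, 0, 0], "dr": [0, 0, 0], "fingers": 1}, {"delta_pos": [0, 0, 0], "dr": [0, 0, 0], "fingers": 1}]}}

```text
time: 3.32
tool_pos: [0.5363, -0.0206, 0.125]
tool_rot: [3.141, 0.003, 2.601]
contact_force: [-0.6, 1.2, 8.1]
opening: 0.0486
grip_force: 25.0
```

{"api": "step_arm", "payload": {"increments": [{"delta_pos": [0, 0, -0.5], "dr": [0, 0, 0], "fingers": 1}, {"delta_pos": [0, 0, -2], "dr": [0, 0, 0], "fingers": 1}, {"delta_pos": [0, 0, -4], "dr": [0, 0, 0], "fingers": 1}, {"delta_pos": [0, 0, -7], "dr": [0, 0, 0], "fingers": 1}, {"delta_pos": [0, 0, -7], "dr": [0, 0, 0], "fingers": 1}]}}

```text
time: 3.95
tool_pos: [0.5366, -0.0207, 0.1961]
tool_rot: [3.14, 0.004, 2.601]
contact_force: [0.4, 0.2, -0.6]
opening: 0.049
grip_force: 25.0
```

Run:
```python
from h import *
go(.634,-.249,.16,59)
I=cap("2")
a=cv2.resize(I["side"][110:230,200:360],None,fx=5,fy=5,interpolation=cv2.INTER_CUBIC)
cv2.imwrite("pics/c4.png",a[:,:,::-1])
```

```text
t 3.95 pos [ 0.5366 -0.0207  0.1961] yaw 149.0 -> 149 dp [-20.08 -14.57   3.68] dr [0.1 0.3 0. ] open 0.049 grip 25.0
```

View pics/c4.png

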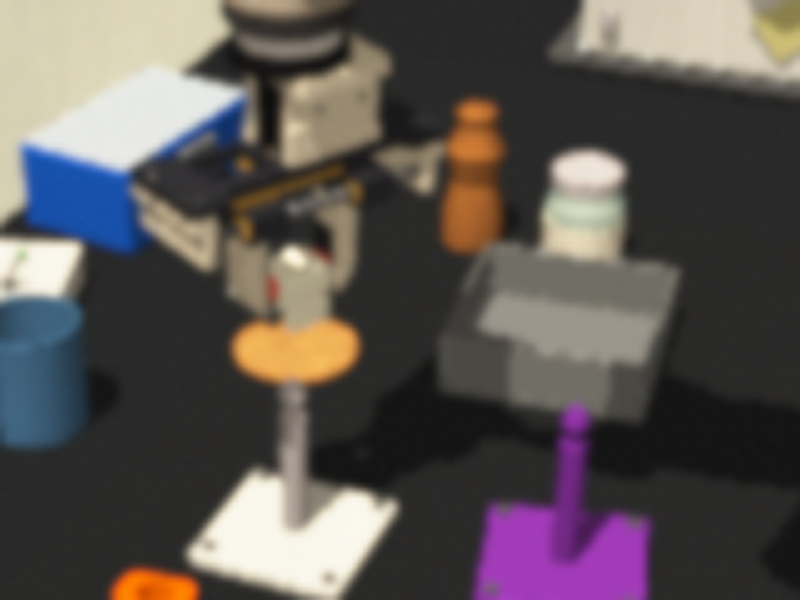

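The keeper, at about (300,285), is off the spindle and held upright; the bare spindle is in view below it.

{"api": "step_arm", "payload": {"increments": [{"delta_pos": [-4, -3, 0.5], "dr": [0, 0.2, 0], "fingers": 1}, {"delta_pos": [-8, -6, 1], "dr": [0, 0.2, 0], "fingers": 1}, {"delta_pos": [-12, -9, 2], "dr": [0, 0.2, 0], "fingers": 1}, {"delta_pos": [-16, -12, 3], "dr": [0, 0.2, 0], "fingers": 1}, {"delta_pos": [-20.1, -14.6, 3.7], "dr": [0, 0.2, 0], "fingers": 1}]}}

```text
time: 4.68
tool_pos: [0.6322, -0.2503, 0.1541]
tool_rot: [-3.141, -0.007, 2.601]
contact_force: [1.0, 0.1, -0.3]
opening: 0.0487
grip_force: 25.0
```

{"api": "step_arm", "payload": {"increments": [{"delta_pos": [0, 0, 0], "dr": [0, 0, 0], "fingers": 1}, {"delta_pos": [0, 0, 4], "dr": [0, 0, 0], "fingers": 1}, {"delta_pos": [0, 0, 8], "dr": [0, 0, 0], "fingers": 1}, {"delta_pos": [0, 0, 10], "dr": [0, 0, 0], "fingers": 1}, {"delta_pos": [0, 0, 10], "dr": [0, 0, 0], "fingers": 1}]}}

```text
time: 5.3
tool_pos: [0.6306, -0.247, 0.0538]
tool_rot: [-3.141, -0.01, 2.602]
contact_force: [0.8, 0.1, -0.2]
opening: 0.0487
grip_force: 25.0
```

Run:
```python
from h import *
go(.634,-.249,.0185,59)
I=cap("3")
print(blobs(I["side"],"red",3)[0],blobs(I["side"],"red2",3)[0])
```

```text
t 5.3 pos [ 0.6306 -0.247   0.0538] yaw 149.1 -> 149 dp [-0.43  0.    3.53] dr [-0.  -0.6  0.1] open 0.0487 grip 25.0
[(array([174.97, 217.74]), 184, [166, 209, 20, 20])] []
```

{"api": "step_arm", "payload": {"increments": [{"delta_pos": [-0.2, 0, 1.5], "dr": [0, -0.6, 0], "fingers": 1}, {"delta_pos": [-0.4, 0, 2.8], "dr": [0, -0.6, 0], "fingers": 1}, {"delta_pos": [-0.4, 0, 3.4], "dr": [0, -0.6, 0], "fingers": 1}, {"delta_pos": [-0.4, 0, 3.45], "dr": [0, -0.6, 0], "fingers": 1}, {"delta_pos": [-0.4, 0, 3.45], "dr": [0, -0.6, 0], "fingers": 1}]}}

```text
time: 6.02
tool_pos: [0.6361, -0.2509, 0.0224]
tool_rot: [3.141, 0.008, 2.601]
contact_force: [-0.7, -0.7, 0.1]
opening: 0.0485
grip_force: 25.0
```

{"api": "step_arm", "payload": {"increments": [{"delta_pos": [0, 0, 0], "dr": [0, 0, 0], "fingers": 0}, {"delta_pos": [0, 0, 0], "dr": [0, 0, 0], "fingers": -0.6}, {"delta_pos": [0, 0, 0], "dr": [0, 0, 0], "fingers": -1}, {"delta_pos": [0, 0, 0], "dr": [0, 0, 0], "fingers": -1}, {"delta_pos": [0, 0, 0], "dr": [0, 0, 0], "fingers": -1}]}}

```text
time: 6.65
tool_pos: [0.6359, -0.2508, 0.0221]
tool_rot: [3.141, 0.007, 2.601]
contact_force: [-0.3, 0.2, -0.1]
opening: 0.0842
grip_force: 0.0
```

Run:
```python
from h import *
go(.634,-.249,.0185,59)
```

```text
t 6.65 pos [ 0.6359 -0.2508  0.0221] yaw 149.0 -> 149 dp [0.26 0.06 0.36] dr [0.  0.4 0. ] open 0.0842 grip 0.0
```

{"api": "step_arm", "payload": {"increments": [{"delta_pos": [0, 0, -4], "dr": [0, 0, 0], "fingers": -1}, {"delta_pos": [0, 0, -8], "dr": [0, 0, 0], "fingers": -1}, {"delta_pos": [0, 0, -12], "dr": [0, 0, 0], "fingers": -1}, {"delta_pos": [0, 0, -18], "dr": [0, 0, 0], "fingers": -1}, {"delta_pos": [0, 0, -18], "dr": [0, 0, 0], "fingers": -1}]}}

```text
time: 7.28
tool_pos: [0.6371, -0.2513, 0.2086]
tool_rot: [3.141, 0.019, 2.601]
contact_force: [-0.3, -1.7, 0.7]
opening: 0.0918
grip_force: 0.0
```

Run:
```python
from h import *
I=cap("4")
for b in bores(I["top"],"top"): print(b[2], None if b[2] is None else plane("top",b[2],.026).round(4),plane("top",b[0],.026).round(4))
go(.4507,.2225,.17,90)
a=cv2.resize(I["side"][120:300,180:360],None,fx=3.3,fy=3.3,interpolation=cv2.INTER_CUBIC)
cv2.imwrite("pics/c5.png",a[:,:,::-1])
```

```text
[196.11 232.79] [0.45   0.2205 0.026 ] [0.4504 0.2211 0.026 ]
[194.  199.5] [0.5818 0.2201 0.026 ] [0.5829 0.2226 0.026 ]
[224.73 196.64] [0.5813 0.099  0.026 ] [0.5805 0.1    0.026 ]
t 7.38 pos [ 0.6348 -0.2502  0.2025] yaw 149.0 -> 180 dp [40.13 31.06  2.93] dr [ -0.1   0.5 -31. ] open 0.092 grip 0.0
```

View pics/c5.png

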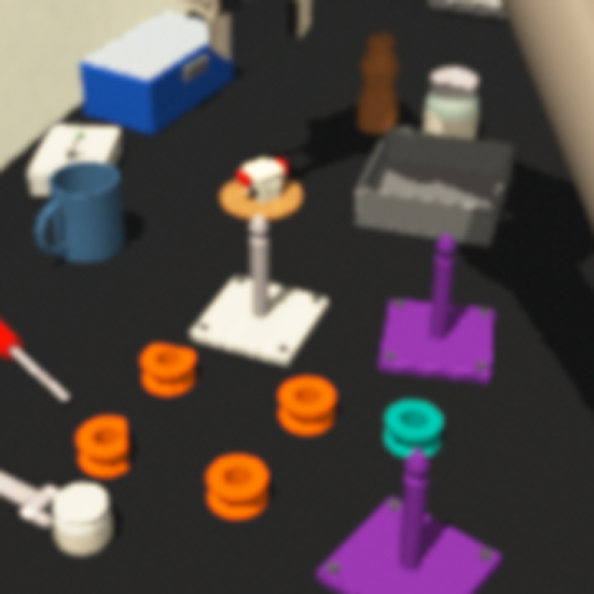

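The keeper stands upright on the coaster at (262,180). All four bobbins are where they were, and the spindle is bare.

{"api": "step_arm", "payload": {"increments": [{"delta_pos": [8, 6, 0], "dr": [0, 0, 0], "fingers": -1}, {"delta_pos": [16, 12, 0], "dr": [0, 0, 0], "fingers": -1}, {"delta_pos": [24, 18.5, 1], "dr": [0, 0, 0], "fingers": -1}, {"delta_pos": [32, 25, 2], "dr": [0, 0, 0], "fingers": -1}, {"delta_pos": [40.1, 31, 2.9], "dr": [0, 0, 0], "fingers": -1}]}}

```text
time: 8.0
tool_pos: [0.5191, 0.0421, 0.1852]
tool_rot: [-3.14, 0.004, 2.601]
contact_force: [1.5, 1.3, 0.4]
opening: 0.0917
grip_force: 0.0
```

{"api": "step_arm", "payload": {"increments": [{"delta_pos": [20, 15.5, 0], "dr": [0, 0, 0], "fingers": -1}, {"delta_pos": [20, 15.5, 0], "dr": [0, 0, 0], "fingers": -1}, {"delta_pos": [20, 15.5, 0], "dr": [0, 0, 0], "fingers": -1}, {"delta_pos": [20, 15.5, 0], "dr": [0, 0, 0], "fingers": -1}, {"delta_pos": [20, 15.5, 0], "dr": [0, 0, 0], "fingers": -1}]}}

```text
time: 8.62
tool_pos: [0.4265, 0.279, 0.1839]
tool_rot: [-3.139, 0.004, 2.607]
contact_force: [-0.9, -0.3, 0.3]
opening: 0.0916
grip_force: 0.0
```

Run:
```python
from h import *
go(.4505,.221,.1,59)
I=cap("5")
for b in bores(I["side"],"side"): print(b)
for b in bores(I["top"],"top"): print(b[2], None if b[2] is None else plane("top",b[2],.026).round(4),plane("top",b[0],.026).round(4))
```

```text
t 8.62 pos [0.4265 0.279  0.1839] yaw 149.4 -> 149 dp [-4.99 -3.74  8.42] dr [-0.1  0.2  0.4] open 0.0916 grip 0.0
(array([251.5, 267.5]), 10.7, None, 305.5)
(array([211.48, 254.61]), 10.62, None, 278.0)
(array([272.16, 242.43]), 9.88, None, 270.0)
(array([293.5, 144.5]), 14.92, None, 259.0)
(array([433.09, 109.02]), 30.04, None, 127.0)
(array([416., 101.]), 26.68, None, 305.5)
[228.19 233.98] [0.4335 0.0979 0.026 ] [0.4339 0.0979 0.026 ]
None None [0.4495 0.2207 0.026 ]
[194.  199.5] [0.5818 0.2201 0.026 ] [0.5829 0.2226 0.026 ]
[224.73 196.64] [0.5813 0.099  0.026 ] [0.5805 0.1    0.026 ]
[374.  178.5] [ 0.5966 -0.5019  0.026 ] [ 0.584  -0.5018  0.026 ]
```

{"api": "step_arm", "payload": {"increments": [{"delta_pos": [-5, -3.7, 4], "dr": [0, 0, 0], "fingers": -1}, {"delta_pos": [-5, -3.7, 8.4], "dr": [0, 0, 0], "fingers": -1}, {"delta_pos": [-5, -3.7, 8.4], "dr": [0, 0, 0], "fingers": -1}, {"delta_pos": [-5, -3.7, 8.4], "dr": [0, 0, 0], "fingers": -1}, {"delta_pos": [-5, -3.7, 8.4], "dr": [0, 0, 0], "fingers": -1}]}}

```text
time: 9.35
tool_pos: [0.4547, 0.2189, 0.1038]
tool_rot: [3.139, 0.009, 2.601]
contact_force: [0.4, 0.1, 0.9]
opening: 0.0916
grip_force: 0.0
```

Run:
```python
from h import *
go(.4505,.221,.005,59)
```

```text
t 9.35 pos [0.4547 0.2189 0.1038] yaw 149.0 -> 149 dp [ 0.56 -0.06  9.87] dr [0.1 0.5 0. ] open 0.0916 grip 0.0
```

{"api": "step_arm", "payload": {"increments": [{"delta_pos": [0.4, 0, 4], "dr": [0, 0.5, 0], "fingers": -1}, {"delta_pos": [0.5, 0, 8], "dr": [0, 0.5, 0], "fingers": -1}, {"delta_pos": [0.5, 0, 9.6], "dr": [0, 0.5, 0], "fingers": -1}, {"delta_pos": [0.5, 0, 9.6], "dr": [0, 0.5, 0], "fingers": -1}, {"delta_pos": [0.5, 0, 9.6], "dr": [0, 0.5, 0], "fingers": -1}]}}

```text
time: 9.98
tool_pos: [0.4509, 0.2212, 0.0074]
tool_rot: [3.14, -0.0, 2.602]
contact_force: [-0.1, -0.8, 0.0]
opening: 0.0915
grip_force: 0.0
```

Run:
```python
from h import *
go(.4505,.221,.004,59)
```

```text
t 9.97 pos [0.4509 0.2212 0.0074] yaw 149.1 -> 149 dp [ 0.02 -0.04  0.34] dr [ 0.1 -0.   0.1] open 0.0915 grip 0.0
```

{"api": "step_arm", "payload": {"increments": [{"delta_pos": [0, 0, 0.3], "dr": [0, 0, 0], "fingers": -0.5}, {"delta_pos": [0, 0, 0.3], "dr": [0, 0, 0], "fingers": 0}, {"delta_pos": [0, 0, 0.3], "dr": [0, 0, 0], "fingers": 1}, {"delta_pos": [0, 0, 0.3], "dr": [0, 0, 0], "fingers": 1}, {"delta_pos": [0, 0, 0.3], "dr": [0, 0, 0], "fingers": 1}]}}

```text
time: 10.6
tool_pos: [0.4501, 0.2207, 0.0031]
tool_rot: [3.141, -0.002, 2.601]
contact_force: [-0.3, 0.1, 1.4]
opening: 0.0525
grip_force: 25.0
```

{"api": "step_arm", "payload": {"increments": [{"delta_pos": [0, 0, 0], "dr": [0, 0, 0], "fingers": 1}, {"delta_pos": [0, 0, -3], "dr": [0, 0, 0], "fingers": 1}, {"delta_pos": [0, 0, -8], "dr": [0, 0, 0], "fingers": 1}, {"delta_pos": [0, 0, -13], "dr": [0, 0, 0], "fingers": 1}, {"delta_pos": [0, 0, -17], "dr": [0, 0, 0], "fingers": 1}]}}

```text
time: 11.22
tool_pos: [0.4502, 0.2204, 0.1748]
tool_rot: [3.141, -0.001, 2.601]
contact_force: [1.2, -0.2, -0.8]
opening: 0.0526
grip_force: 25.0
```

Run:
```python
from h import *
go(.536,-.02,.185,59)
```

```text
t 11.22 pos [0.4502 0.2204 0.1748] yaw 149.0 -> 149 dp [-19.72 -16.2   -1.05] dr [ 0.  -0.1  0. ] open 0.0526 grip 25.0
```

{"api": "step_arm", "payload": {"increments": [{"delta_pos": [-4, -3.3, -1], "dr": [0, 0, 0], "fingers": 1}, {"delta_pos": [-8, -6.6, -1], "dr": [0, 0, 0], "fingers": 1}, {"delta_pos": [-12, -9.9, -1], "dr": [0, 0, 0], "fingers": 1}, {"delta_pos": [-16, -13, -1], "dr": [0, 0, 0], "fingers": 1}, {"delta_pos": [-19.7, -16.2, -1], "dr": [0, 0, 0], "fingers": 1}]}}

```text
time: 11.85
tool_pos: [0.536, -0.0215, 0.1823]
tool_rot: [-3.142, -0.002, 2.601]
contact_force: [0.7, 0.5, -0.7]
opening: 0.0526
grip_force: 25.0
```

{"api": "step_arm", "payload": {"increments": [{"delta_pos": [0, 0, 0], "dr": [0, 0, 0], "fingers": 1}, {"delta_pos": [0, 0, 0], "dr": [0, 0, 0], "fingers": 1}, {"delta_pos": [0, 0, 0], "dr": [0, 0, 0], "fingers": 1}, {"delta_pos": [0, 0, 0], "dr": [0, 0, 0], "fingers": 1}, {"delta_pos": [0, 0, 0], "dr": [0, 0, 0], "fingers": 1}]}}

```text
time: 12.48
tool_pos: [0.5357, -0.0192, 0.1827]
tool_rot: [3.141, -0.002, 2.602]
contact_force: [-0.7, -0.1, 0.0]
opening: 0.0528
grip_force: 25.0
```

Run:
```python
from h import *
go(.536,-.02,.108,59)
I=cap("6")
a=cv2.resize(I["side"][130:250,200:360],None,fx=5,fy=5,interpolation=cv2.INTER_CUBIC)
cv2.imwrite("pics/c6.png",a[:,:,::-1])
```

```text
t 12.47 pos [ 0.5357 -0.0192  0.1827] yaw 149.1 -> 149 dp [-0.08 -0.05  7.47] dr [ 0.  -0.1  0.1] open 0.0528 grip 25.0
```

View pics/c6.png

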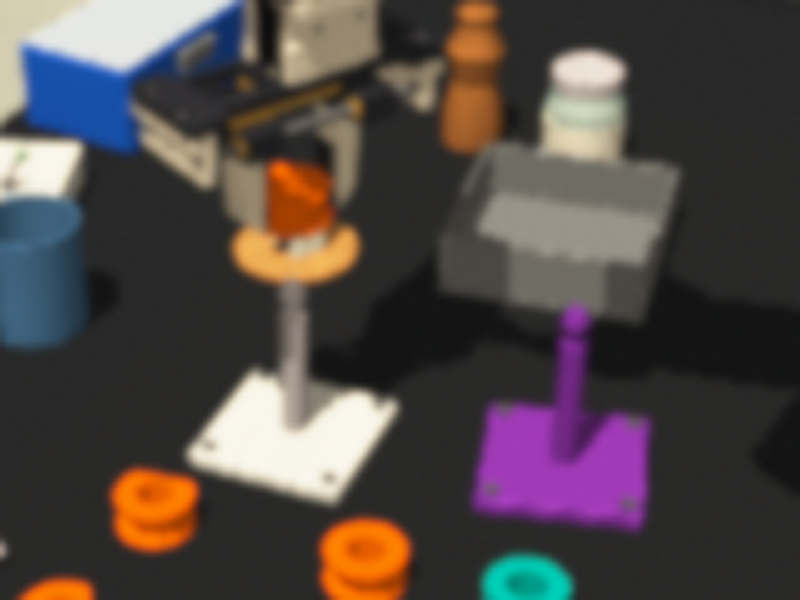

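The held bobbin, at about (290,195) and partly behind the near finger, is over the spindle, whose top is at (291,280). I lower it and let go.

{"api": "step_arm", "payload": {"increments": [{"delta_pos": [-0.1, -0.1, 2], "dr": [0, 0, 0], "fingers": 1}, {"delta_pos": [-0.1, -0.1, 4], "dr": [0, 0, 0], "fingers": 1}, {"delta_pos": [-0.1, -0.1, 6], "dr": [0, 0, 0], "fingers": 1}, {"delta_pos": [-0.1, -0.1, 7.5], "dr": [0, 0, 0], "fingers": 1}, {"delta_pos": [-0.1, -0.1, 7.5], "dr": [0, 0, 0], "fingers": 1}]}}

```text
time: 13.2
tool_pos: [0.5354, -0.021, 0.1066]
tool_rot: [-3.141, -0.004, 2.601]
contact_force: [0.2, 0.1, -0.2]
opening: 0.0524
grip_force: 25.0
```

{"api": "step_arm", "payload": {"increments": [{"delta_pos": [0, 0, 0], "dr": [0, 0, 0], "fingers": 0}, {"delta_pos": [0, 0, 0], "dr": [0, 0, 0], "fingers": -1}, {"delta_pos": [0, 0, 0], "dr": [0, 0, 0], "fingers": -1}, {"delta_pos": [0, 0, 0], "dr": [0, 0, 0], "fingers": -1}, {"delta_pos": [0, 0, 0], "dr": [0, 0, 0], "fingers": -1}]}}

```text
time: 13.82
tool_pos: [0.5361, -0.0212, 0.1077]
tool_rot: [3.141, -0.002, 2.601]
contact_force: [0.2, -0.3, 0.1]
opening: 0.088
grip_force: 0.0
```

{"api": "step_arm", "payload": {"increments": [{"delta_pos": [0, 0, -4], "dr": [0, 0, 0], "fingers": -1}, {"delta_pos": [0, 0, -8], "dr": [0, 0, 0], "fingers": -1}, {"delta_pos": [0, 0, -8], "dr": [0, 0, 0], "fingers": -1}, {"delta_pos": [0, 0, -8], "dr": [0, 0, 0], "fingers": -1}, {"delta_pos": [0, 0, -8], "dr": [0, 0, 0], "fingers": -1}]}}

```text
time: 14.45
tool_pos: [0.5354, -0.0211, 0.1862]
tool_rot: [-3.141, -0.004, 2.601]
contact_force: [0.0, 0.1, -0.6]
opening: 0.0921
grip_force: 0.0
```

Run:
```python
from h import *
I=cap("7")
for b in bores(I["side"],"side"): print(b[0],b[1],b[3],plane("side",b[0],.025).round(3))
for b in bores(I["top"],"top"): print(b[2], None if b[2] is None else plane("top",b[2],.026).round(4),plane("top",b[0],.026).round(4))
go(.4343,.098,.1,59)
```

```text
[211.48 254.61] 10.62 273.0 [0.579 0.233 0.025]
[272.5 242.5] 10.12 284.0 [0.431 0.111 0.025]
[230.65 231.05] 9.76 242.0 [0.577 0.112 0.025]
[260.11 210.53] 8.24 118.5 [ 0.533 -0.028  0.025]
[259.  179.5] 12.26 139.5 [ 0.619 -0.217  0.025]
[293.5 144.5] 14.92 256.5 [ 0.595 -0.562  0.025]
[418.5  90.5] 15.89 146.5 [ 0.13  -1.55   0.025]
[453.88  95.06] 45.58 498.5 [-0.066 -1.532  0.025]
[194.  199.5] [0.5818 0.2201 0.026 ] [0.5829 0.2226 0.026 ]
[224.73 196.64] [0.5813 0.099  0.026 ] [0.5805 0.1    0.026 ]
[379. 177.] [ 0.6008 -0.5236  0.026 ] [ 0.5896 -0.509   0.026 ]
t 14.55 pos [ 0.5356 -0.0212  0.1865] yaw 149.0 -> 149 dp [14.79  5.01  8.7 ] dr [-0.  -0.2  0. ] open 0.0916 grip 0.0
```

{"api": "step_arm", "payload": {"increments": [{"delta_pos": [5, 1.7, 0], "dr": [0, 0, 0], "fingers": -1}, {"delta_pos": [10, 3.4, 0], "dr": [0, 0, 0], "fingers": -1}, {"delta_pos": [14.8, 5, 4], "dr": [0, 0, 0], "fingers": -1}, {"delta_pos": [14.8, 5, 8.7], "dr": [0, 0, 0], "fingers": -1}, {"delta_pos": [14.8, 5, 8.7], "dr": [0, 0, 0], "fingers": -1}]}}

```text
time: 15.18
tool_pos: [0.4321, 0.0981, 0.0985]
tool_rot: [-3.137, -0.008, 2.602]
contact_force: [-0.3, -0.2, 0.4]
opening: 0.0917
grip_force: 0.0
```

Run:
```python
from h import *
go(.4343,.098,.005,59)
```

```text
t 15.18 pos [0.4321 0.0981 0.0985] yaw 149.1 -> 149 dp [-0.27  0.14  9.35] dr [-0.2 -0.5  0.1] open 0.0917 grip 0.0
```

{"api": "step_arm", "payload": {"increments": [{"delta_pos": [-0.2, 0.1, 4], "dr": [-0.1, -0.3, 0], "fingers": -1}, {"delta_pos": [-0.2, 0.1, 8], "dr": [-0.1, -0.3, 0], "fingers": -1}, {"delta_pos": [-0.2, 0.1, 9.2], "dr": [-0.1, -0.3, 0], "fingers": -1}, {"delta_pos": [-0.2, 0.1, 9.2], "dr": [-0.1, -0.3, 0], "fingers": -1}, {"delta_pos": [-0.2, 0.1, 9.2], "dr": [-0.1, -0.3, 0], "fingers": -1}]}}

```text
time: 15.8
tool_pos: [0.4383, 0.0977, 0.0103]
tool_rot: [3.138, 0.006, 2.601]
contact_force: [-0.5, -0.4, -0.3]
opening: 0.0919
grip_force: 0.0
```

Run:
```python
from h import *
go(.4343,.098,.0035,59)
```

```text
t 15.8 pos [0.4383 0.0977 0.0103] yaw 149.0 -> 149 dp [ 0.36 -0.18  0.68] dr [0.2 0.3 0. ] open 0.0919 grip 0.0
```

{"api": "step_arm", "payload": {"increments": [{"delta_pos": [0.3, -0.1, 0.6], "dr": [0.1, 0.2, 0], "fingers": -1}, {"delta_pos": [0.3, -0.1, 0.6], "dr": [0.1, 0.2, 0], "fingers": -0.2}, {"delta_pos": [0.3, -0.1, 0.6], "dr": [0.1, 0.2, 0], "fingers": 1}, {"delta_pos": [0.3, -0.1, 0.6], "dr": [0.1, 0.2, 0], "fingers": 1}, {"delta_pos": [0.3, -0.1, 0.6], "dr": [0.1, 0.2, 0], "fingers": 1}]}}

```text
time: 16.42
tool_pos: [0.4339, 0.0985, 0.0029]
tool_rot: [3.141, 0.0, 2.601]
contact_force: [0.9, 0.4, -0.5]
opening: 0.0565
grip_force: 0.0
```

{"api": "step_arm", "payload": {"increments": [{"delta_pos": [0, 0, 0], "dr": [0, 0, 0], "fingers": 1}, {"delta_pos": [0, 0, -4], "dr": [0, 0, 0], "fingers": 1}, {"delta_pos": [0, 0, -9], "dr": [0, 0, 0], "fingers": 1}, {"delta_pos": [0, 0, -14], "dr": [0, 0, 0], "fingers": 1}, {"delta_pos": [0, 0, -18], "dr": [0, 0, 0], "fingers": 1}]}}

```text
time: 17.05
tool_pos: [0.4339, 0.0985, 0.1849]
tool_rot: [3.141, 0.001, 2.601]
contact_force: [0.0, -0.4, 0.1]
opening: 0.052
grip_force: 25.0
```

Run:
```python
from h import *
go(.5357,-.0205,.185,59)
```

```text
t 17.05 pos [0.4339 0.0985 0.1849] yaw 149.0 -> 149 dp [-14.85  -4.97  -0.  ] dr [0.  0.1 0. ] open 0.052 grip 25.0
```

{"api": "step_arm", "payload": {"increments": [{"delta_pos": [-4, -1.3, 0], "dr": [0, 0, 0], "fingers": 1}, {"delta_pos": [-8, -2.6, 0], "dr": [0, 0, 0], "fingers": 1}, {"delta_pos": [-12, -4, 0], "dr": [0, 0, 0], "fingers": 1}, {"delta_pos": [-14.9, -5, 0], "dr": [0, 0, 0], "fingers": 1}, {"delta_pos": [-14.9, -5, 0], "dr": [0, 0, 0], "fingers": 1}]}}

```text
time: 17.68
tool_pos: [0.5366, -0.0226, 0.1823]
tool_rot: [-3.141, -0.0, 2.599]
contact_force: [-0.0, 0.8, -0.6]
opening: 0.0518
grip_force: 25.0
```

{"api": "step_arm", "payload": {"increments": [{"delta_pos": [0, 0, 0], "dr": [0, 0, 0], "fingers": 1}, {"delta_pos": [0, 0, 0], "dr": [0, 0, 0], "fingers": 1}, {"delta_pos": [0, 0, 0], "dr": [0, 0, 0], "fingers": 1}, {"delta_pos": [0, 0, 0], "dr": [0, 0, 0], "fingers": 1}, {"delta_pos": [0, 0, 0], "dr": [0, 0, 0], "fingers": 1}]}}

```text
time: 18.3
tool_pos: [0.5359, -0.0209, 0.1829]
tool_rot: [3.141, 0.0, 2.601]
contact_force: [-0.4, -0.5, -0.3]
opening: 0.0514
grip_force: 25.0
```

Run:
```python
from h import *
go(.5357,-.0205,.110,59)
I=cap("8")
for n in("6","8"):
    im=cv2.imread(f"pics/side{n}.png")[:,:,::-1].copy()
    for b in blobs(im,"orange",30)[0]: print(n,b)
```

```text
t 18.3 pos [ 0.5359 -0.0209  0.1829] yaw 149.1 -> 149 dp [0.03 0.02 7.29] dr [0.  0.  0.1] open 0.0514 grip 25.0
6 (array([460.67,  76.22]), 641, [423, 57, 67, 83])
6 (array([416.08,  87.99]), 188, [411, 75, 12, 32])
6 (array([443.43, 108.38]), 2577, [418, 78, 56, 64])
6 (array([293.99, 145.2 ]), 293, [288, 130, 13, 31])
6 (array([258.84, 174.84]), 359, [246, 162, 26, 25])
6 (array([230.23, 231.35]), 271, [222, 223, 18, 18])
6 (array([272.37, 242.33]), 310, [263, 233, 20, 20])
6 (array([210.69, 254.83]), 303, [202, 245, 18, 21])
8 (array([460.78,  76.36]), 635, [423, 58, 67, 82])
8 (array([416.03,  87.99]), 185, [411, 75, 12, 32])
8 (array([443.44, 108.47]), 2567, [418, 78, 56, 64])
8 (array([294.  , 145.19]), 296, [288, 130, 13, 31])
8 (array([259.03, 174.44]), 355, [246, 161, 26, 26])
8 (array([260.02, 211.54]), 145, [253, 204, 15, 15])
8 (array([230.22, 231.42]), 272, [222, 223, 18, 18])
8 (array([210.72, 254.86]), 303, [202, 245, 18, 21])
```

{"api": "step_arm", "payload": {"increments": [{"delta_pos": [0, 0, 2], "dr": [0, 0, 0], "fingers": 1}, {"delta_pos": [0, 0, 4], "dr": [0, 0, 0], "fingers": 1}, {"delta_pos": [0, 0, 6], "dr": [0, 0, 0], "fingers": 1}, {"delta_pos": [0, 0, 7.4], "dr": [0, 0, 0], "fingers": 1}, {"delta_pos": [0, 0, 7.4], "dr": [0, 0, 0], "fingers": 1}]}}

```text
time: 19.02
tool_pos: [0.5354, -0.021, 0.108]
tool_rot: [-3.141, -0.002, 2.601]
contact_force: [-1.0, -0.6, -0.1]
opening: 0.0519
grip_force: 25.0
```

{"api": "step_arm", "payload": {"increments": [{"delta_pos": [0, 0, 0], "dr": [0, 0, 0], "fingers": 0}, {"delta_pos": [0, 0, 0], "dr": [0, 0, 0], "fingers": -1}, {"delta_pos": [0, 0, 0], "dr": [0, 0, 0], "fingers": -1}, {"delta_pos": [0, 0, 0], "dr": [0, 0, 0], "fingers": -1}, {"delta_pos": [0, 0, 0], "dr": [0, 0, 0], "fingers": -1}]}}

```text
time: 19.65
tool_pos: [0.536, -0.0211, 0.1089]
tool_rot: [3.141, 0.0, 2.601]
contact_force: [-0.6, -0.5, -0.6]
opening: 0.087
grip_force: 0.0
```

{"api": "step_arm", "payload": {"increments": [{"delta_pos": [0, 0, -4], "dr": [0, 0, 0], "fingers": -1}, {"delta_pos": [0, 0, -8], "dr": [0, 0, 0], "fingers": -1}, {"delta_pos": [0, 0, -8], "dr": [0, 0, 0], "fingers": -1}, {"delta_pos": [0, 0, -8], "dr": [0, 0, 0], "fingers": -1}, {"delta_pos": [0, 0, -8], "dr": [0, 0, 0], "fingers": -1}]}}

```text
time: 20.27
tool_pos: [0.5352, -0.0209, 0.1875]
tool_rot: [-3.141, -0.002, 2.601]
contact_force: [-0.6, 0.1, 0.1]
opening: 0.0918
grip_force: 0.0
```

Run:
```python
from h import *
I=cap("9")
for b in blobs(I["side"],"orange",30)[0]: print(b)
for b in bores(I["top"],"top"): print(b[2], None if b[2] is None else plane("top",b[2],.026).round(4),plane("top",b[0],.026).round(4))
go(.582,.100,.1,0)
a=cv2.resize(I["side"][130:280,190:340],None,fx=4,fy=4,interpolation=cv2.INTER_CUBIC)
cv2.imwrite("pics/c9.png",a[:,:,::-1])
```

```text
(array([460.83,  76.46]), 636, [423, 58, 67, 82])
(array([416.34,  87.15]), 171, [412, 75, 11, 31])
(array([443.51, 108.49]), 2552, [418, 78, 56, 65])
(array([294.02, 145.16]), 294, [288, 130, 13, 30])
(array([258.37, 180.53]), 177, [247, 173, 25, 14])
(array([258.62, 208.07]), 254, [249, 198, 19, 21])
(array([230.22, 231.39]), 272, [222, 223, 18, 18])
(array([210.71, 254.79]), 303, [202, 245, 18, 21])
[194.  199.5] [0.5818 0.2201 0.026 ] [0.5829 0.2226 0.026 ]
[224.73 196.64] [0.5813 0.099  0.026 ] [0.5805 0.1    0.026 ]
[379. 177.] [ 0.6008 -0.5236  0.026 ] [ 0.5818 -0.5035  0.026 ]
t 20.38 pos [ 0.5354 -0.021   0.1877] yaw 149.0 -> 90 dp [ 2.21 12.78  8.77] dr [-0.1 -0.1 59. ] open 0.0917 grip 0.0
```

View pics/c9.png

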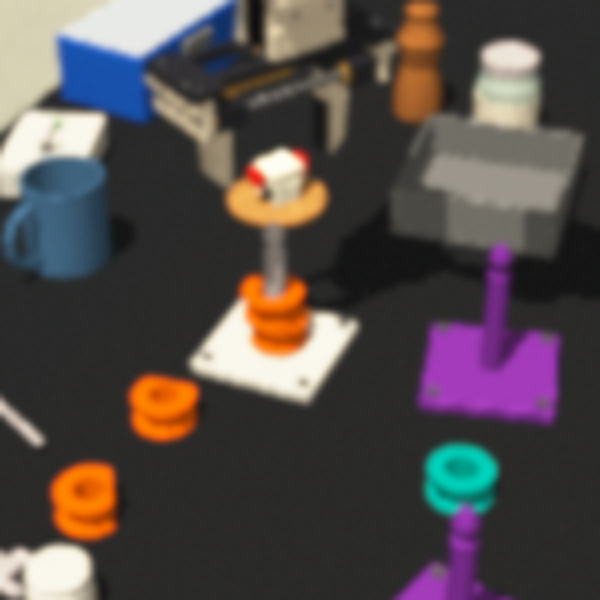

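Both sound bobbins lie on the spindle at (277,312), and the keeper is still on the coaster. Next come the chipped ones, at (163,405) and (85,500).

{"api": "step_arm", "payload": {"increments": [{"delta_pos": [0, 3, 0], "dr": [0, 0, 10], "fingers": -1}, {"delta_pos": [1, 7, 0], "dr": [0, 0, 20], "fingers": -1}, {"delta_pos": [2.2, 12.8, 0], "dr": [0, 0, 30], "fingers": -1}, {"delta_pos": [2.2, 12.8, 4], "dr": [0, 0, 40], "fingers": -1}, {"delta_pos": [2.2, 12.8, 8], "dr": [0, 0, 50], "fingers": -1}]}}

```text
time: 21.0
tool_pos: [0.5828, 0.1011, 0.1073]
tool_rot: [3.142, -0.0, 1.725]
contact_force: [-0.1, -0.6, -0.1]
opening: 0.092
grip_force: 0.0
```

Run:
```python
from h import *
go(.582,.100,.007,9)
I=cap("10")
for b in blobs(I["side"],"orange",30)[0][-3:]: print(b)
```

```text
t 21.0 pos [0.5828 0.1011 0.1073] yaw 98.8 -> 99 dp [-0.09 -0.1  10.03] dr [ 0.  -0.  -0.2] open 0.092 grip 0.0
(array([259.09, 209.53]), 234, [251, 199, 16, 20])
(array([230.24, 231.4 ]), 267, [222, 223, 18, 18])
(array([210.72, 254.8 ]), 299, [202, 245, 18, 21])
```

{"api": "step_arm", "payload": {"increments": [{"delta_pos": [0, -0.1, 4], "dr": [0, 0, 0], "fingers": -1}, {"delta_pos": [0, -0.1, 8], "dr": [0, 0, 0], "fingers": -1}, {"delta_pos": [0, -0.1, 10.2], "dr": [0, 0, 0], "fingers": -1}, {"delta_pos": [0, -0.1, 10.2], "dr": [0, 0, 0], "fingers": -1}, {"delta_pos": [0, -0.1, 10.2], "dr": [0, 0, 0], "fingers": -1}]}}

```text
time: 21.72
tool_pos: [0.5832, 0.0998, 0.0085]
tool_rot: [3.139, 0.0, 1.73]
contact_force: [-0.3, 0.0, -0.1]
opening: 0.0916
grip_force: 0.0
```

{"api": "step_arm", "payload": {"increments": [{"delta_pos": [0, 0, 0], "dr": [0, 0, 0], "fingers": -0.2}, {"delta_pos": [0, 0, 0], "dr": [0, 0, 0], "fingers": 1}, {"delta_pos": [0, 0, 0], "dr": [0, 0, 0], "fingers": 1}, {"delta_pos": [0, 0, 0], "dr": [0, 0, 0], "fingers": 1}, {"delta_pos": [0, 0, 0], "dr": [0, 0, 0], "fingers": 1}]}}

```text
time: 22.35
tool_pos: [0.582, 0.0999, 0.0069]
tool_rot: [3.141, -0.0, 1.729]
contact_force: [-0.1, -1.5, -0.0]
opening: 0.0522
grip_force: 25.0
```

{"api": "step_arm", "payload": {"increments": [{"delta_pos": [0, 0, 0], "dr": [0, 0, 0], "fingers": 1}, {"delta_pos": [0, 0, -4], "dr": [0, 0, 0], "fingers": 1}, {"delta_pos": [0, 0, -9], "dr": [0, 0, 0], "fingers": 1}, {"delta_pos": [0, 0, -14], "dr": [0, 0, 0], "fingers": 1}, {"delta_pos": [0, 0, -19], "dr": [0, 0, 0], "fingers": 1}]}}

```text
time: 22.98
tool_pos: [0.5815, 0.0998, 0.1983]
tool_rot: [-3.141, -0.0, 1.728]
contact_force: [1.1, -0.3, -0.5]
opening: 0.0519
grip_force: 25.0
```

Run:
```python
from h import *
go(.40,-.325,.20,9)
```

```text
t 22.98 pos [0.5815 0.0998 0.1983] yaw 99.0 -> 99 dp [-39.11 -24.6   -0.17] dr [-0. -0.  0.] open 0.0519 grip 25.0
```

{"api": "step_arm", "payload": {"increments": [{"delta_pos": [-5, -3.1, -1], "dr": [0, 0, 0], "fingers": 1}, {"delta_pos": [-10, -6.3, -1], "dr": [0, 0, 0], "fingers": 1}, {"delta_pos": [-15, -9.4, -1], "dr": [0, 0, 0], "fingers": 1}, {"delta_pos": [-20, -12.6, -1], "dr": [0, 0, 0], "fingers": 1}, {"delta_pos": [-25, -15.7, -1], "dr": [0, 0, 0], "fingers": 1}]}}

```text
time: 23.6
tool_pos: [0.465, -0.1732, 0.2068]
tool_rot: [3.141, -0.0, 1.729]
contact_force: [1.5, -0.6, 0.1]
opening: 0.052
grip_force: 25.0
```

{"api": "step_arm", "payload": {"increments": [{"delta_pos": [-5, -3.1, 0], "dr": [0, 0, 0], "fingers": 1}, {"delta_pos": [-10, -6.3, 0], "dr": [0, 0, 0], "fingers": 1}, {"delta_pos": [-14.1, -8.9, 0], "dr": [0, 0, 0], "fingers": 1}, {"delta_pos": [-14.1, -8.9, 0], "dr": [0, 0, 0], "fingers": 1}, {"delta_pos": [-14.1, -8.9, 0], "dr": [0, 0, 0], "fingers": 1}]}}

```text
time: 24.22
tool_pos: [0.4003, -0.3243, 0.2065]
tool_rot: [-3.141, -0.001, 1.728]
contact_force: [0.2, 0.4, 0.0]
opening: 0.0521
grip_force: 25.0
```

Run:
```python
from h import *
go(.40,-.325,.055,9)
```

```text
t 24.23 pos [ 0.4003 -0.3243  0.2065] yaw 99.0 -> 99 dp [-0.08 -0.04 15.15] dr [-0.  -0.1  0. ] open 0.0521 grip 25.0
```

{"api": "step_arm", "payload": {"increments": [{"delta_pos": [0, 0, 4], "dr": [0, 0, 0], "fingers": 1}, {"delta_pos": [0, 0, 8], "dr": [0, 0, 0], "fingers": 1}, {"delta_pos": [0, 0, 12], "dr": [0, 0, 0], "fingers": 1}, {"delta_pos": [0, 0, 14.8], "dr": [0, 0, 0], "fingers": 1}, {"delta_pos": [0, 0, 14.8], "dr": [0, 0, 0], "fingers": 1}]}}

```text
time: 24.85
tool_pos: [0.4001, -0.3224, 0.0572]
tool_rot: [-3.139, -0.004, 1.731]
contact_force: [0.5, -0.3, 0.9]
opening: 0.0518
grip_force: 25.0
```

{"api": "step_arm", "payload": {"increments": [{"delta_pos": [0, 0, 0], "dr": [0, 0, 0], "fingers": -0.1}, {"delta_pos": [0, 0, 0], "dr": [0, 0, 0], "fingers": -0.5}, {"delta_pos": [0, 0, 0], "dr": [0, 0, 0], "fingers": -0.5}, {"delta_pos": [0, 0, -6], "dr": [0, 0, 0], "fingers": -1}, {"delta_pos": [0, 0, -12], "dr": [0, 0, 0], "fingers": -1}]}}

```text
time: 25.48
tool_pos: [0.4001, -0.3247, 0.1804]
tool_rot: [-3.141, -0.001, 1.728]
contact_force: [0.4, -0.9, -0.4]
opening: 0.0844
grip_force: 0.0
```

Run:
```python
from h import *
I=cap("11")
for b in bores(I["top"],"top"): print(b,None if b[2] is None else plane("top",b[2],.026).round(4),plane("top",b[0],.026).round(4))
for b in blobs(I["side"],"orange",30)[0][-5:]: print(b)
go(.582,.221,.2,40)
a=cv2.resize(I["side"][110:230,200:360],None,fx=5,fy=5,interpolation=cv2.INTER_CUBIC)
cv2.imwrite("pics/c11.png",a[:,:,::-1])
```

```text
(array([256.  , 204.33]), 7.92, array([256.02, 201.43]), 155.5) [ 0.55  -0.021  0.026] [ 0.5385 -0.0197  0.026 ]
(array([193.33, 199.28]), 7.11, array([194. , 199.5]), 132.5) [0.5818 0.2201 0.026 ] [0.5829 0.2226 0.026 ]
(array([293.92, 145.26]), 288, [288, 130, 13, 31])
(array([258.22, 180.34]), 178, [246, 173, 26, 14])
(array([320.47, 177.4 ]), 93, [314, 174, 14, 8])
(array([258.58, 208.1 ]), 256, [249, 198, 18, 21])
(array([210.69, 254.81]), 299, [202, 245, 18, 21])
t 25.57 pos [ 0.4028 -0.3276  0.1858] yaw 99.0 -> 130 dp [51.35 26.32 -1.8 ] dr [  0.2   0.7 -31. ] open 0.0901 grip 0.0
```

View pics/c11.png

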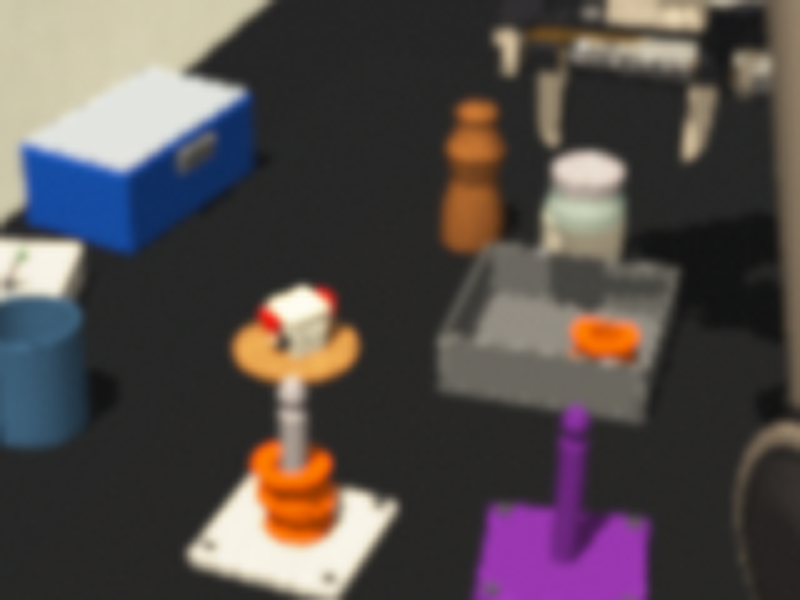

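The first chipped bobbin is in the bin at (605,338). The two sound ones are stacked on the spindle.

{"api": "step_arm", "payload": {"increments": [{"delta_pos": [6, 3, -1], "dr": [0, 0, -6], "fingers": -1}, {"delta_pos": [11, 5.7, -2], "dr": [0, 0, -12], "fingers": -1}, {"delta_pos": [16, 8.2, -2], "dr": [0, 0, -18], "fingers": -1}, {"delta_pos": [21, 10.8, -2], "dr": [0, 0, -24], "fingers": -1}, {"delta_pos": [26, 13.4, -2], "dr": [0, 0, -29], "fingers": -1}]}}

```text
time: 26.2
tool_pos: [0.4921, -0.0454, 0.1989]
tool_rot: [3.141, 0.0, 2.237]
contact_force: [0.3, -1.6, -0.6]
opening: 0.0915
grip_force: 0.0
```

Run:
```python
from h import *
go(.585,.2225,.2,38)
```

```text
t 26.2 pos [ 0.4921 -0.0454  0.1989] yaw 128.2 -> 128 dp [15.31 23.87 -0.11] dr [0.  0.  0.2] open 0.0915 grip 0.0
```

{"api": "step_arm", "payload": {"increments": [{"delta_pos": [3, 4.8, 0], "dr": [0, 0, 0], "fingers": -0.6}, {"delta_pos": [6, 9.6, 0], "dr": [0, 0, 0], "fingers": -0.6}, {"delta_pos": [9.2, 14.4, 0], "dr": [0, 0, 0], "fingers": -0.6}, {"delta_pos": [12.3, 19.2, 0], "dr": [0, 0, 0], "fingers": -0.6}, {"delta_pos": [15.3, 23.9, 0], "dr": [0, 0, 0], "fingers": -0.6}]}}

```text
time: 26.82
tool_pos: [0.5861, 0.2225, 0.1986]
tool_rot: [3.141, 0.0, 2.235]
contact_force: [0.8, 0.2, 0.3]
opening: 0.0736
grip_force: 0.0
```

{"api": "step_arm", "payload": {"increments": [{"delta_pos": [0, 0, 3], "dr": [0, 0, 0], "fingers": -0.6}, {"delta_pos": [0, 0, 6], "dr": [0, 0, 0], "fingers": -0.6}, {"delta_pos": [0, 0, 9.5], "dr": [0, 0, 0], "fingers": -0.6}, {"delta_pos": [0, 0, 9.5], "dr": [0, 0, 0], "fingers": -0.6}, {"delta_pos": [0, 0, 9.5], "dr": [0, 0, 0], "fingers": -0.6}]}}

```text
time: 27.45
tool_pos: [0.5865, 0.2208, 0.1051]
tool_rot: [3.14, 0.001, 2.234]
contact_force: [-0.1, 0.1, 0.5]
opening: 0.0736
grip_force: 0.0
```

Run:
```python
from h import *
go(.585,.2225,.006,38)
I=cap("12")
for b in blobs(I["side"],"orange",30)[0][-5:]: print(b)
```

```text
t 27.45 pos [0.5865 0.2208 0.1051] yaw 128.0 -> 128 dp [ 0.24 -0.03  9.91] dr [0.1 0.  0. ] open 0.0736 grip 0.0
(array([293.92, 145.26]), 288, [288, 130, 13, 31])
(array([258.19, 180.31]), 178, [246, 173, 26, 14])
(array([320.46, 177.36]), 92, [314, 174, 14, 8])
(array([258.64, 208.34]), 256, [250, 198, 17, 21])
(array([210.76, 255.17]), 283, [202, 246, 18, 20])
```

{"api": "step_arm", "payload": {"increments": [{"delta_pos": [0.2, 0, 4], "dr": [0, 0, 0], "fingers": -0.6}, {"delta_pos": [0.2, 0, 8], "dr": [0, 0, 0], "fingers": -0.6}, {"delta_pos": [0.2, 0, 9.9], "dr": [0, 0, 0], "fingers": -0.6}, {"delta_pos": [0.2, 0, 9.9], "dr": [0, 0, 0], "fingers": -0.6}, {"delta_pos": [0.2, 0, 9.9], "dr": [0, 0, 0], "fingers": -0.6}]}}

```text
time: 28.18
tool_pos: [0.5859, 0.2226, 0.0067]
tool_rot: [3.139, 0.001, 2.235]
contact_force: [-0.8, 0.2, 0.6]
opening: 0.0732
grip_force: 0.0
```

{"api": "step_arm", "payload": {"increments": [{"delta_pos": [0, 0, 0], "dr": [0, 0, 0], "fingers": 0}, {"delta_pos": [0, 0, 0], "dr": [0, 0, 0], "fingers": 1}, {"delta_pos": [0, 0, 0], "dr": [0, 0, 0], "fingers": 1}, {"delta_pos": [0, 0, 0], "dr": [0, 0, 0], "fingers": 1}, {"delta_pos": [0, 0, 0], "dr": [0, 0, 0], "fingers": 1}]}}

```text
time: 28.8
tool_pos: [0.5848, 0.2224, 0.0052]
tool_rot: [3.141, 0.0, 2.235]
contact_force: [-0.5, -0.2, 3.9]
opening: 0.0438
grip_force: 25.0
```

{"api": "step_arm", "payload": {"increments": [{"delta_pos": [0, 0, 0], "dr": [0, 0, 0], "fingers": 1}, {"delta_pos": [0, 0, -4], "dr": [0, 0, 0], "fingers": 1}, {"delta_pos": [0, 0, -9], "dr": [0, 0, 0], "fingers": 1}, {"delta_pos": [0, 0, -14], "dr": [0, 0, 0], "fingers": 1}, {"delta_pos": [0, 0, -19.5], "dr": [0, 0, 0], "fingers": 1}]}}

```text
time: 29.42
tool_pos: [0.5839, 0.222, 0.2006]
tool_rot: [-3.14, -0.001, 2.235]
contact_force: [0.6, -0.3, -0.1]
opening: 0.0437
grip_force: 25.0
```

Run:
```python
from h import *
go(.46,-.325,.20,38)
I=cap("13")
for b in blobs(I["side"],"orange",30)[0][-5:]: print(b)
```

```text
t 29.43 pos [0.5839 0.222  0.2006] yaw 128.0 -> 128 dp [-35.45 -43.46   0.11] dr [-0.1 -0.   0. ] open 0.0437 grip 25.0
(array([294.  , 145.19]), 296, [288, 130, 13, 31])
(array([258.28, 180.46]), 178, [247, 173, 25, 14])
(array([320.51, 177.42]), 90, [314, 174, 14, 8])
(array([205.6 , 200.08]), 286, [197, 191, 18, 19])
(array([258.54, 208.81]), 253, [250, 198, 17, 21])
```

{"api": "step_arm", "payload": {"increments": [{"delta_pos": [-3.5, -4.3, -0.5], "dr": [0, 0, 0], "fingers": 1}, {"delta_pos": [-7, -8.7, -0.5], "dr": [0, 0, 0], "fingers": 1}, {"delta_pos": [-10.6, -13, -0.5], "dr": [0, 0, 0], "fingers": 1}, {"delta_pos": [-14, -17.4, -0.5], "dr": [0, 0, 0], "fingers": 1}, {"delta_pos": [-17.7, -21.7, -0.5], "dr": [0, 0, 0], "fingers": 1}]}}

```text
time: 30.15
tool_pos: [0.5216, -0.0523, 0.2039]
tool_rot: [-3.141, -0.001, 2.235]
contact_force: [0.2, -0.5, -0.4]
opening: 0.0434
grip_force: 25.0
```

{"api": "step_arm", "payload": {"increments": [{"delta_pos": [-3.5, -4.3, 0], "dr": [0, 0, 0], "fingers": 1}, {"delta_pos": [-7, -8.7, 0], "dr": [0, 0, 0], "fingers": 1}, {"delta_pos": [-10.6, -13, 0], "dr": [0, 0, 0], "fingers": 1}, {"delta_pos": [-14, -17.4, 0], "dr": [0, 0, 0], "fingers": 1}, {"delta_pos": [-17.7, -21.7, 0], "dr": [0, 0, 0], "fingers": 1}]}}

```text
time: 30.78
tool_pos: [0.4598, -0.3253, 0.2038]
tool_rot: [-3.141, -0.002, 2.235]
contact_force: [1.2, -0.0, 0.5]
opening: 0.0439
grip_force: 25.0
```

Run:
```python
from h import *
go(.46,-.325,.057,38)
print(plane("side",(320.5,177.4),.03))
I=cap("14")
for b in blobs(I["side"],"orange",30)[0][-5:]: print(b)
```

```text
t 30.77 pos [ 0.4598 -0.3253  0.2038] yaw 128.0 -> 128 dp [-1.000e-02  4.000e-02  1.468e+01] dr [-0.  -0.1  0. ] open 0.0439 grip 25.0
[ 0.3981618  -0.31633417  0.03      ]
(array([293.99, 145.27]), 295, [288, 130, 13, 30])
(array([251.42, 179.65]), 92, [247, 172, 11, 14])
(array([266.53, 180.77]), 75, [260, 175, 12, 12])
(array([320.51, 177.44]), 88, [314, 174, 14, 8])
(array([258.68, 208.  ]), 250, [249, 198, 18, 21])
```

{"api": "step_arm", "payload": {"increments": [{"delta_pos": [0, 0, 4], "dr": [0, 0, 0], "fingers": 1}, {"delta_pos": [0, 0, 8], "dr": [0, 0, 0], "fingers": 1}, {"delta_pos": [0, 0, 12], "dr": [0, 0, 0], "fingers": 1}, {"delta_pos": [0, 0, 14.6], "dr": [0, 0, 0], "fingers": 1}, {"delta_pos": [0, 0, 14.6], "dr": [0, 0, 0], "fingers": 1}]}}

```text
time: 31.5
tool_pos: [0.4596, -0.322, 0.0563]
tool_rot: [-3.141, -0.006, 2.235]
contact_force: [0.2, -0.7, -0.0]
opening: 0.0432
grip_force: 25.0
```

{"api": "step_arm", "payload": {"increments": [{"delta_pos": [0, 0, 0], "dr": [0, 0, 0], "fingers": 0}, {"delta_pos": [0, 0, 0], "dr": [0, 0, 0], "fingers": -0.4}, {"delta_pos": [0, 0, 0], "dr": [0, 0, 0], "fingers": -0.4}, {"delta_pos": [0, 0, -6], "dr": [0, 0, 0], "fingers": -1}, {"delta_pos": [0, 0, -13], "dr": [0, 0, 0], "fingers": -1}]}}

```text
time: 32.12
tool_pos: [0.4605, -0.3237, 0.1827]
tool_rot: [-3.142, -0.001, 2.234]
contact_force: [0.5, -1.7, 0.1]
opening: 0.0795
grip_force: 0.0
```

Run:
```python
from h import *
I=cap("15")
for b in blobs(I["side"],"orange",30)[0][-6:]: print(b)
go(.6358,-.2508,.13,59)
a=np.hstack([cv2.resize(I["side"][110:230,200:360],None,fx=2.5,fy=2.5,interpolation=cv2.INTER_CUBIC),cv2.resize(I["top"][150:270,230:390],None,fx=2.5,fy=2.5,interpolation=cv2.INTER_CUBIC)])
cv2.imwrite("pics/c15.png",a[:,:,::-1])
```

```text
(array([293.73, 147.79]), 246, [288, 134, 13, 26])
(array([306.64, 174.01]), 113, [301, 169, 12, 11])
(array([251.51, 179.67]), 94, [247, 172, 11, 14])
(array([266.5 , 180.78]), 76, [260, 175, 12, 12])
(array([320.37, 177.41]), 90, [314, 174, 14, 8])
(array([258.61, 207.96]), 253, [249, 198, 18, 21])
t 32.23 pos [ 0.4638 -0.3265  0.1892] yaw 128.0 -> 149 dp [-4.55 18.2   6.03] dr [ -0.    0.8 -21. ] open 0.0877 grip 0.0
```

View pics/c15.png

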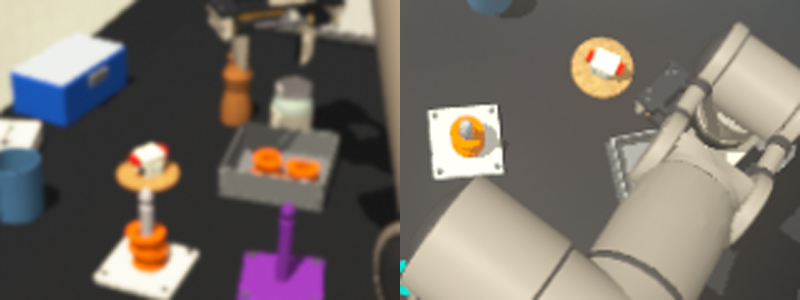

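Both chipped bobbins are in the bin. The keeper is on the coaster, with its buttons at about (588,55) and (619,70) in the right half. I measure it before regrasping.

Run:
```python
from h import *
im=cv2.imread("pics/top15.png")[:,:,::-1]
def rb(im):
    h=im.astype(int);m=((h[...,0]>110)&(h[...,0]>1.8*h[...,1])&(h[...,1]<1.6*h[...,2]+10)).astype(np.uint8);n,l,s,c=cv2.connectedComponentsWithStats(m);return [(c[i].round(2),s[i,4]) for i in range(1,n)]
im0=cv2.imread("pics/top0.png")[:,:,::-1]
for I,z,bx in((im0,.147,(240,188,35,25)),(im,.04,(298,165,30,22))):
    x,y,w,h=bx;b=[(c+(x,y),a) for c,a in rb(I[y:y+h,x:x+w]) if a>2];print(b)
    W=np.array([plane("top",c,z) for c,_ in b])
    if len(W)>1: d=W[0]-W[1];print(W.mean(0).round(4),np.degrees(np.arctan2(d[1],d[0])))
    hsv=cv2.cvtColor(I[y:y+h,x:x+w].copy(),cv2.COLOR_RGB2HSV)
```

```text
[(array([249.38, 195.15]), np.int32(13)), (array([262.23, 201.31]), np.int32(13))]
[ 0.5353 -0.018   0.147 ] 58.1111513243775
[(array([305.  , 173.25]), np.int32(4)), (array([317., 179.]), np.int32(3))]
[ 0.627  -0.2464  0.04  ] 57.62745745112605
```

{"api": "step_arm", "payload": {"increments": [{"delta_pos": [-1, 4, 0], "dr": [0, 0.3, -7], "fingers": -1}, {"delta_pos": [-2, 8, 0], "dr": [0, 0.3, -14], "fingers": -1}, {"delta_pos": [-3, 12, 1], "dr": [0, 0.3, -21], "fingers": -1}, {"delta_pos": [-4.5, 18.2, 3], "dr": [0, 0.3, -21], "fingers": -1}, {"delta_pos": [-4.5, 18.2, 5], "dr": [0, 0.3, -21], "fingers": -1}]}}

```text
time: 32.85
tool_pos: [0.6349, -0.2449, 0.1303]
tool_rot: [3.14, -0.003, 2.605]
contact_force: [-0.9, 0.5, -1.9]
opening: 0.0914
grip_force: 0.0
```

Run:
```python
from h import *
go(.6358,-.2508,.08,59)
```

```text
t 32.85 pos [ 0.6349 -0.2449  0.1303] yaw 149.2 -> 149 dp [-0.39 -0.47  5.03] dr [ 0.1 -0.2  0.2] open 0.0914 grip 0.0
```

Run:
```python
from h import *
I={n:cv2.imread(f"pics/{n}15.png")[:,:,::-1].copy() for n in P}
print(viewer and 0)
for n,bx in(("top",(298,165,30,22)),("side",(245,160,32,28))):
    x,y,w,h=bx;c=I[n][y:y+h,x:x+w]
    m=((c[...,2]>140)).astype(np.uint8)  # blue high: white, not cork/red
    k,l,s,ce=cv2.connectedComponentsWithStats(m)
    for i in range(1,k):
        if s[i,4]>5: print(n,ce[i]+(x,y),s[i])
    r=((c[...,0]>110)&(c[...,1]<70)).astype(np.uint8);k,l,s,ce=cv2.connectedComponentsWithStats(r)
    for i in range(1,k): print(n,"red",ce[i]+(x,y),s[i,4])
for X in [(.636,-.251,.046),(.627,-.2464,.046)]: print(proj("top",X),proj("side",X))
for X in [(.636,-.251,.037),(.627,-.2464,.037)]:
    for s in(1,-1): Y=np.array(X)+s*np.array([np.cos(np.radians(59)),np.sin(np.radians(59)),0])*.029;print(s,proj("top",Y),proj("side",Y))
```

```text
0
top [311.27731092 174.90756303] [  7   4  14  13 119]
top red [305.66666667 172.        ] 3
top red [317.4 177.4] 5
side [259.81481481 173.22222222] [  9   7  12  15 108]
side [257.83333333 186.16666667] [11 25  5  3 12]
side red [265.71428571 168.57142857] 7
side red [252.5  173.25] 8
[312.06316472 173.40093195] [258.51290729 170.10276458]
[311.2193631  175.69814255] [260.11836973 171.06829752]
1 [305.02685862 171.03440469] [252.60776236 174.24596581]
-1 [318.43649143 177.08252451] [264.36858461 169.88165632]
1 [304.17756265 173.31144311] [254.19655972 175.23556758]
-1 [317.60658865 179.37534634] [265.97968058 170.83418839]
```

{"api": "step_arm", "payload": {"increments": [{"delta_pos": [-0.3, -0.4, 2], "dr": [0, -0.1, 0.1], "fingers": -1}, {"delta_pos": [-0.3, -0.4, 5], "dr": [0, -0.1, 0.1], "fingers": -1}, {"delta_pos": [-0.3, -0.4, 5], "dr": [0, -0.1, 0.1], "fingers": -1}, {"delta_pos": [-0.3, -0.4, 5], "dr": [0, -0.1, 0.1], "fingers": -1}, {"delta_pos": [-0.3, -0.4, 5], "dr": [0, -0.1, 0.1], "fingers": -1}]}}

```text
time: 33.48
tool_pos: [0.633, -0.2525, 0.083]
tool_rot: [3.14, -0.001, 2.599]
contact_force: [0.0, 0.2, 0.1]
opening: 0.0919
grip_force: 0.0
```

Run:
```python
from h import *
go(.6358,-.2508,.019,59)
```

```text
t 33.48 pos [ 0.633  -0.2525  0.083 ] yaw 148.9 -> 149 dp [-0.15  0.28  6.4 ] dr [ 0.1 -0.  -0.1] open 0.0919 grip 0.0
```

{"api": "step_arm", "payload": {"increments": [{"delta_pos": [-0.2, 0.2, 3], "dr": [0, 0, 0], "fingers": -1}, {"delta_pos": [-0.2, 0.2, 6], "dr": [0, 0, 0], "fingers": -1}, {"delta_pos": [-0.2, 0.2, 6.3], "dr": [0, 0, 0], "fingers": -1}, {"delta_pos": [-0.2, 0.2, 6.3], "dr": [0, 0, 0], "fingers": -1}, {"delta_pos": [-0.2, 0.2, 6.3], "dr": [0, 0, 0], "fingers": -1}]}}

```text
time: 34.1
tool_pos: [0.6359, -0.2518, 0.0202]
tool_rot: [3.14, -0.0, 2.599]
contact_force: [1.0, -0.1, 0.4]
opening: 0.0918
grip_force: 0.0
```

Run:
```python
from h import *
go(.6358,-.2508,.019,59)
```

```text
t 34.1 pos [ 0.6359 -0.2518  0.0202] yaw 148.9 -> 149 dp [0.06 0.08 0.12] dr [ 0.1 -0.  -0.1] open 0.0918 grip 0.0
```

{"api": "step_arm", "payload": {"increments": [{"delta_pos": [0.1, 0.1, 0.1], "dr": [0, 0, 0], "fingers": 0}, {"delta_pos": [0.1, 0.1, 0.1], "dr": [0, 0, 0], "fingers": 1}, {"delta_pos": [0.1, 0.1, 0.1], "dr": [0, 0, 0], "fingers": 1}, {"delta_pos": [0.1, 0.1, 0.1], "dr": [0, 0, 0], "fingers": 1}, {"delta_pos": [0.1, 0.1, 0.1], "dr": [0, 0, 0], "fingers": 1}]}}

```text
time: 34.72
tool_pos: [0.6347, -0.25, 0.0179]
tool_rot: [3.14, -0.003, 2.599]
contact_force: [-0.5, -0.3, 0.5]
opening: 0.0486
grip_force: 25.0
```

{"api": "step_arm", "payload": {"increments": [{"delta_pos": [0, 0, 0], "dr": [0, 0, 0], "fingers": 1}, {"delta_pos": [0, 0, -4], "dr": [0, 0, 0], "fingers": 1}, {"delta_pos": [0, 0, -9], "dr": [0, 0, 0], "fingers": 1}, {"delta_pos": [0, 0, -14], "dr": [0, 0, 0], "fingers": 1}, {"delta_pos": [0, 0, -17], "dr": [0, 0, 0], "fingers": 1}]}}

```text
time: 35.35
tool_pos: [0.6355, -0.2506, 0.19]
tool_rot: [3.14, -0.0, 2.599]
contact_force: [0.1, -0.2, -2.2]
opening: 0.0487
grip_force: 25.0
```

Run:
```python
from h import *
go(.536,-.0205,.18,59)
```

```text
t 35.35 pos [ 0.6355 -0.2506  0.19  ] yaw 148.9 -> 149 dp [20.4  14.58  1.02] dr [ 0.1 -0.  -0.1] open 0.0487 grip 25.0
```

{"api": "step_arm", "payload": {"increments": [{"delta_pos": [4, 3, 0], "dr": [0, 0, 0], "fingers": 1}, {"delta_pos": [8, 6, 0], "dr": [0, 0, 0], "fingers": 1}, {"delta_pos": [12, 9, 0], "dr": [0, 0, 0], "fingers": 1}, {"delta_pos": [16, 12, 0], "dr": [0, 0, 0], "fingers": 1}, {"delta_pos": [20.4, 14.6, 0], "dr": [0, 0, 0], "fingers": 1}]}}

```text
time: 35.98
tool_pos: [0.5347, -0.0185, 0.1878]
tool_rot: [3.14, -0.004, 2.599]
contact_force: [0.5, 1.1, -2.1]
opening: 0.0484
grip_force: 25.0
```

{"api": "step_arm", "payload": {"increments": [{"delta_pos": [0, 0, 0], "dr": [0, 0, 0], "fingers": 1}, {"delta_pos": [0, 0, 0], "dr": [0, 0, 0], "fingers": 1}, {"delta_pos": [0, 0, 0], "dr": [0, 0, 0], "fingers": 1}, {"delta_pos": [0, 0, 0], "dr": [0, 0, 0], "fingers": 1}, {"delta_pos": [0, 0, 0], "dr": [0, 0, 0], "fingers": 1}]}}

```text
time: 36.6
tool_pos: [0.5357, -0.0206, 0.1879]
tool_rot: [3.141, -0.004, 2.599]
contact_force: [0.3, 0.4, -0.9]
opening: 0.0484
grip_force: 25.0
```

Run:
```python
from h import *
go(.5355,-.0202,.155,59)
I=cap("16")
a=cv2.resize(I["side"][110:230,200:360],None,fx=5,fy=5,interpolation=cv2.INTER_CUBIC)
cv2.imwrite("pics/c16.png",a[:,:,::-1])
```

```text
t 36.6 pos [ 0.5357 -0.0206  0.1879] yaw 148.9 -> 149 dp [0.02 0.02 3.29] dr [ 0.1 -0.2 -0.1] open 0.0484 grip 25.0
```

View pics/c16.png

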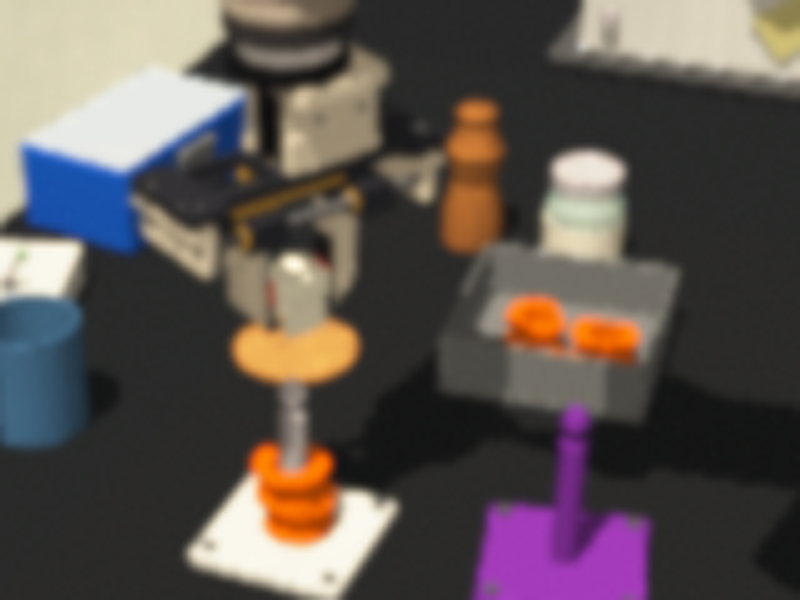

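The keeper, at about (300,290), is held over the spindle just as it was after lifting. The stack and the two bobbins in the bin are unchanged. I lower it in two stages.

{"api": "step_arm", "payload": {"increments": [{"delta_pos": [0, 0, 1.5], "dr": [0, -0.1, 0], "fingers": 1}, {"delta_pos": [0, 0, 3], "dr": [0, -0.1, 0], "fingers": 1}, {"delta_pos": [0, 0, 4], "dr": [0, -0.1, 0], "fingers": 1}, {"delta_pos": [0, 0, 4.5], "dr": [0, -0.1, 0], "fingers": 1}, {"delta_pos": [0, 0, 4.5], "dr": [0, -0.1, 0], "fingers": 1}]}}

```text
time: 37.33
tool_pos: [0.5354, -0.0199, 0.1429]
tool_rot: [3.141, -0.002, 2.599]
contact_force: [-0.0, -0.2, -0.2]
opening: 0.0487
grip_force: 25.0
```

Run:
```python
from h import *
go(.5355,-.0202,.124,59)
```

```text
t 37.33 pos [ 0.5354 -0.0199  0.1429] yaw 148.9 -> 149 dp [-0.03 -0.02  1.89] dr [ 0.  -0.1 -0.1] open 0.0487 grip 25.0
```

{"api": "step_arm", "payload": {"increments": [{"delta_pos": [0, 0, 0.6], "dr": [0, 0, 0], "fingers": 1}, {"delta_pos": [0, 0, 1.2], "dr": [0, 0, 0], "fingers": 1}, {"delta_pos": [0, 0, 1.6], "dr": [0, 0, 0], "fingers": 1}, {"delta_pos": [0, 0, 1.85], "dr": [0, 0, 0], "fingers": 1}, {"delta_pos": [0, 0, 1.85], "dr": [0, 0, 0], "fingers": 1}]}}

```text
time: 37.95
tool_pos: [0.5353, -0.0198, 0.1245]
tool_rot: [3.141, -0.002, 2.599]
contact_force: [0.6, -0.4, -1.1]
opening: 0.0487
grip_force: 25.0
```

{"api": "step_arm", "payload": {"increments": [{"delta_pos": [0, 0, 0], "dr": [0, 0, 0], "fingers": 1}, {"delta_pos": [0, 0, 0.05], "dr": [0, 0, 0], "fingers": 1}, {"delta_pos": [0, 0, 0.05], "dr": [0, 0, 0], "fingers": 1}, {"delta_pos": [0, 0, 0.05], "dr": [0, 0, 0], "fingers": 1}, {"delta_pos": [0, 0, 0.05], "dr": [0, 0, 0], "fingers": 1}]}}

```text
time: 38.58
tool_pos: [0.5354, -0.0199, 0.1241]
tool_rot: [3.141, -0.002, 2.599]
contact_force: [-0.2, -0.5, -0.3]
opening: 0.0485
grip_force: 25.0
```

{"api": "step_arm", "payload": {"increments": [{"delta_pos": [0, 0, 0], "dr": [0, 0, 0], "fingers": 0}, {"delta_pos": [0, 0, 0], "dr": [0, 0, 0], "fingers": -1}, {"delta_pos": [0, 0, 0], "dr": [0, 0, 0], "fingers": -1}, {"delta_pos": [0, 0, 0], "dr": [0, 0, 0], "fingers": -1}, {"delta_pos": [0, 0, 0], "dr": [0, 0, 0], "fingers": -1}]}}

```text
time: 39.2
tool_pos: [0.5355, -0.0199, 0.1242]
tool_rot: [3.141, -0.001, 2.599]
contact_force: [-0.3, -0.1, -0.6]
opening: 0.0839
grip_force: 0.0
```

{"api": "step_arm", "payload": {"increments": [{"delta_pos": [0, 0, -3], "dr": [0, 0, 0], "fingers": -1}, {"delta_pos": [0, 0, -7], "dr": [0, 0, 0], "fingers": -1}, {"delta_pos": [0, 0, -13], "dr": [0, 0, 0], "fingers": -1}, {"delta_pos": [0, 0, -15], "dr": [0, 0, 0], "fingers": -1}, {"delta_pos": [8, 15, -15], "dr": [0, 0, 0], "fingers": -1}]}}

```text
time: 39.83
tool_pos: [0.5403, 0.0398, 0.2766]
tool_rot: [3.139, 0.003, 2.593]
contact_force: [1.2, 1.6, -1.3]
opening: 0.0919
grip_force: 0.0
```

{"api": "step_arm", "payload": {"increments": [{"delta_pos": [4, 12, 0], "dr": [0, 0, 0], "fingers": -1}, {"delta_pos": [4, 12, 0], "dr": [0, 0, 0], "fingers": -1}, {"delta_pos": [4, 12, 0], "dr": [0, 0, 0], "fingers": -1}, {"delta_pos": [4, 12, 0], "dr": [0, 0, 0], "fingers": -1}, {"delta_pos": [4, 12, 0], "dr": [0, 0, 0], "fingers": -1}]}}

```text
time: 40.45
tool_pos: [0.5664, 0.1644, 0.2746]
tool_rot: [3.141, -0.001, 2.598]
contact_force: [0.9, 0.0, 0.3]
opening: 0.0921
grip_force: 0.0
```

Run:
```python
from h import *
I=cap("17");o=cv2.imread("pics/side0.png")[:,:,::-1]
for im in(o,I["side"]): print(blobs(im,"red",3)[0])
a=np.hstack([cv2.resize(x[160:240,220:300],None,fx=5,fy=5,interpolation=cv2.INTER_CUBIC) for x in(o,I["side"])])
cv2.imwrite("pics/c17.png",a[:,:,::-1]);print(robot.observe()["tool_pos"])
```

```text
[(array([251.  , 185.63]), 19, [249, 184, 5, 5]), (array([174.96, 217.76]), 185, [166, 209, 20, 20])]
[(array([251.5, 185.5]), 14, [250, 184, 4, 4]), (array([174.98, 217.59]), 177, [166, 209, 20, 19])]
[0.56653273 0.16435302 0.27466271]
```

View pics/c17.png

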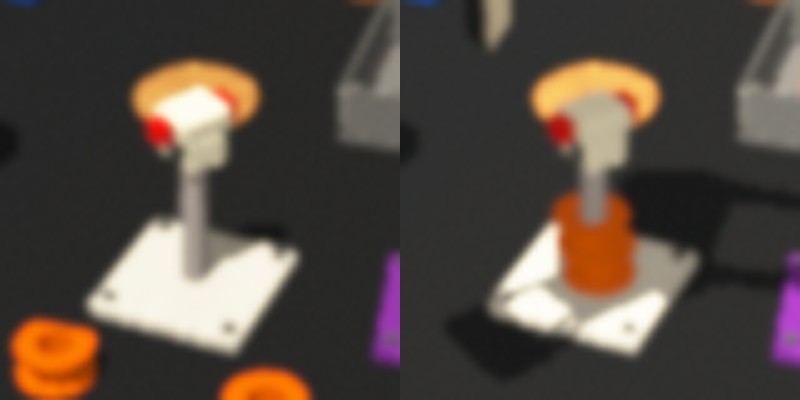

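The keeper now (right) sits exactly where it was at the start (left). Its near button is out at (558,128), and both sound bobbins lie on the spindle below it at (597,245). Handing in.

```bash
python3 -c "
from cell import robot
print(robot.hand_in())"
```

```text
the job is handed in; nothing more can be done
None
```

Job handed in with no verdict returned: the last images show the keeper back on the spindle in its starting position with its buttons out, both sound bobbins below it and both chipped ones in the reject bin.

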